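# Fetch the red cup from the revolving carousel and seat it in the penetrometer

## Robot

A 6-joint arm with a two-finger parallel gripper is mounted at the origin on the work surface. World frame = base frame: x ahead of the robot, y to its left, z up, the work surface at z = 0. Lengths are in m, angles in rad, forces in N, time in s.
With the tool pointing down it reaches from about 0.35 to 0.775 m from the base axis. Payload 7.3 kg.
Tool frame: the origin (TCP) lies at the very end of the fingers, on their centre line; the grasp point (between the pads) lies 19 mm behind it; z points along the fingers, x is the direction in which the jaws open and shut, and the axes are right-handed (so a half turn about z gives the same grasp; the last joint's range is limited). The gripper opens to 92 mm and grips with 3 to 60 N. Pads are 19 mm wide; open, the fingers measure 130 mm over their backs; the gripper's body (75 mm by 190 mm) begins 47 mm behind the grasp point.
Start: joints at [1.079, 0.342, 1.524, -0, 1.275, -0.146], TCP at [0.178, 0.494, 0.227] pointing down, gripper open.
Joint ranges: [-2.53, 2.53], [-0.77, 2.02], [0.04, 2.7], [-1, 4.14], [0.28, 2.66], [-3.11, 3.11]. Speed limits (rad/s): [2.57, 2.57, 3.14, 3.14, 3.14, 3.14].

## Interface

Orientations are given as [roll, pitch, yaw] about the fixed x, y, z axes, in that order (R = Rz(yaw) Ry(pitch) Rx(roll)).
In Python, from cell import robot, read_camera, nets gives the robot as it stands. The module is installed in compiled form; this text tells all that it offers.
- The arm moves only by the tool carry_out, never from a script. Its arguments are lists of equal length, an entry for each row: "translation": the shift along the tool's x, y, z in m, a list of three; "turn": the turn, a rotation vector about the tool's x, y, z in rad, a list of three; "gripper": the gripper's target within -1 to 1 (shut at 1, half-way at 0, fully open at -1). A call has 1 to 10 rows; each row shifts and turns the commanded pose from where the row before left it, along the tool's axes as they then stand; what a row does not reach is not made up. A row lasts 1/10 s, in which the tool goes at most 50 mm and 8.59 degrees, less where a joint would pass 70% of its speed; a pose out of reach is approached as far as the arm can. A call with a gripper value outside its range is refused whole. The fingers move at their own pace and stop on an object; "squeeze" is the grip in N (left out, the last holds). Time passes only in rows, so rows that do not move let the fingers close. It gives the time, the measured TCP pose, the force and the opening at its end, in the units of the state.
- robot.observe(): the state, without advancing time (a new reading comes with each control period).
- read_camera(name): name is "side" or "top" or "wrist"; returns a dict with "img" (400x640x3 uint8, red, green, blue), "fx", "fy", "cx", "cy" (pixels), "world_from_camera" (4x4, takes a point from camera to world coordinates). Camera axes: x right, y down, z forward; pixel columns grow to the right and rows downward; lengths in m; the calibration is good to about 2 mm. A picture is of the moment at which its call begins. There is no depth.
- robot.hand_in(): hands the job in, once; it reports no verdict.
Trained networks look in a picture, given as the dict that the camera call returned (one of the last four; its "shot" number tells which), for a name from the list of things; names that differ only in an ending like _2 or _b are one class to them, and where a whole thing is asked for, a point or a joint stands for the part that bears it (a point fixed in the world has none). Each returns a list of dicts, best first, with "score" (0 to 1); they miss things now and then, are a little off and sometimes report something else, mostly with a low value. They report only what shows in the picture. A call takes as long as a camera call. They do not tell look-alikes from the thing itself.
- nets.regions_of(picture, name): "region" (400x640 bool, what is visible of it) and "pixel" ([column, row] in pixels, amid what is visible of it).
- nets.tip_of(picture, name): "pixel" ([column, row] in pixels: a listed point, or the origin of a listed thing).
The state is a dict: "time": time; "qpos": joint angles; "qvel": joint speeds; "joint_efforts": joint torques, N m; "tool_pos": TCP position; "tool_rot": TCP orientation; "contact_force": force on the tool from outside, world axes, zero at the start; "torque": the same for the moment, N m; "opening": finger opening in m.
Only numpy, scipy, OpenCV 4.12 (cv2) and the standard library are available. Lean on these libraries where they do the work, as an engineer would, in place of code of your own. Each camera call takes 0.05 s, during which the arm holds its last target. There are 200 camera calls.

## Task

Turn the revolving sample carousel, which has pegs on its rim for this, until the red cup has come round to the robot's side; then take the cup out from beneath the upper tier and set it upright on the base of the green dial penetrometer, slid gently back until it rests against both stop pins, right below the needle. Do not touch the penetrometer's head or needle, do not drop the cup or ram the pins, and leave the other cups standing in the carousel and the bottle, jar and weight on the bench where they are.

Things in the scene. Friction and masses are not known exactly. Their poses are not given: they have to be found in the camera images.
- carousel_axis (a point): Point on the carousel's vertical axis at the height of its lower tray's floor, 45 mm above the bench; axes as the world's. The tray is a grey disc of 192 mm radius with a rim 8 mm high, parted into six equal compartments by radial aluminium walls 25 mm high, reaching from 34 to 158 mm from the axis. A column of 16 mm radius (collar at its foot: 35 mm) stands on the axis.
- upper_tier (a point): Centre of the underside of the carousel's upper tier, on the axis 185 mm above the bench: a disc of 120 mm radius that turns with the tray and overhangs the inner part of the compartments. With the small stock fixed upon it and its knob it reaches up to 310 mm above the bench.
- turntable (a joint): Angle of the carousel, rad: 0 at the start, growing anticlockwise seen from above; it can turn more than a full turn either way. Its bearing is a little stiff (about 2 N at a peg) and it stays where it is left.
- peg (a point): Grip point, half-way up, of one of the six like black pegs on the tray's rim, by which the carousel is turned: a round post 18 mm in diameter, rising 58 mm above the tray's floor, its axis 180 mm from the carousel's axis. The pegs stand 60 degrees apart, one off the outer end of each radial wall, and turn with the carousel.
- red_cup_mid (a point): Centre (half-way up) of the red cup to be fetched: a round red-enamelled tin, 58 mm in diameter and 70 mm tall, red rim and black filling on top, with a paper band, about 0.26 kg, standing loose about the middle of a compartment, some 132 mm from the carousel's axis. z is its upright axis. At the start it is always in the half away from the robot.
- red_cup: The same red cup; origin at the centre of its underside.
- blue_cup_mid (a point): Centre of the blue cup, a bystander of the same size, standing in another compartment.
- green_cup_mid (a point): Centre of the green cup, likewise.
- yellow_cup_mid (a point): Centre of the yellow cup, likewise.
- white_cup_mid (a point): Centre of the white cup, likewise. (The sixth compartment is empty.)
- pen_seat (a point): Where the centre of the red cup's underside must finally be: on the flat top of the penetrometer's base, 30 mm above the bench, straight below the needle. Its x axis points from the open front, which is roughly on the robot's side, to the column at the back; z is up. The base is a green slab from 85 mm before this point to 115 mm behind it and 85 mm to either side.
- stop_pins: The two upright steel stop pins on the penetrometer's base, fixed: each 10 mm in diameter and 45 mm tall, their axes 22 mm behind the seat point and 26 mm to either side of it, so that a cup touching both stands right below the needle. Origin on the bench below the seat point, axes as there.
- pen_head: The penetrometer's head, raised and fragile, fixed to a 22 mm column 85 mm behind the seat; origin on the bench below the needle. Heights above the seat point: needle tip 153 mm (83 mm above a standing cup), brass collar of 13 mm radius from 204 mm, arm from 220 mm, dial 112 mm across centred at 320 mm, its face 8 mm before the needle.
- solvent: White bottle with a red cap, 68 mm in diameter and 170 mm tall; a bystander.
- sample_jar: Amber jar, 72 mm in diameter and 100 mm tall; a bystander.
- brass_weight: Brass weight with a knob, 48 mm in diameter and 74 mm tall; a bystander.
Not all that is in view belongs to the job. Leave any purple look-alike of the red_cup alone.

How it is judged:
On the way:
1. the red cup, still standing in the carousel, has been brought round to the robot's side (at least 30 mm nearer the robot in x than the carousel's axis) (x of red_cup_mid in the frame of carousel_axis below -0.03 m and horizontal distance between red_cup_mid and carousel_axis below 0.18 m and height (world z) of red_cup_mid below 0.085 m and angle between red_cup_mid's own z axis and vertical below 0.1 rad), for 0.2 s.
At the end, for the whole second after the job is handed in: The red cup stands upright (within 0.06 rad) and at rest on the penetrometer's base, its axis within 3 mm of the seat point below the needle; the carousel is at rest; the blue, green, yellow and white cups stand upright in the carousel, each within 170 mm of its axis (horizontal distance between red_cup_mid and pen_seat below 0.003 m and height (world z) of red_cup between 0.027 and 0.033 m and angle between red_cup_mid's own z axis and vertical below 0.06 rad and linear speed of red_cup below 0.01 m/s and velocity of joint turntable between -0.05 and 0.05 rad/s and horizontal distance between each of blue_cup_mid, green_cup_mid, yellow_cup_mid, white_cup_mid and carousel_axis below 0.17 m and angle between each of blue_cup_mid, green_cup_mid, yellow_cup_mid, white_cup_mid's own z axis and vertical below 0.1 rad); the robot touches nothing.
It fails at once if the penetrometer's head or needle is touched (over 1 N) (contact force between pen_head and anything else above 1 N).
It fails at once if the red cup is dropped at the penetrometer (moving faster than 0.45 m/s within 80 mm of the seat while no finger touches it: a fall of over 10 mm), or the stop pins are rammed (over 40 N) ((horizontal distance between red_cup_mid and pen_seat below 0.08 m and linear speed of red_cup above 0.45 m/s and contact force between the fingers and red_cup below 0.2 N) or contact force between stop_pins and anything else above 40 N).
It fails at once if the red cup falls over or is tipped by more than 0.5 rad (angle between red_cup_mid's own z axis and vertical above 0.5 rad).
It fails at once if another cup is tipped by more than 0.4 rad (angle between any of blue_cup_mid, green_cup_mid, yellow_cup_mid, white_cup_mid's own z axis and vertical above 0.4 rad).
It fails at once if the bottle, jar or weight is moved by more than 30 mm (distance of any of solvent, sample_jar, brass_weight from where it was at the start of the episode above 0.03 m).
It also fails if it takes over 72 s, if anything falls off the work surface, if the arm or the gripper's body presses on something with over 40 N, if the wrist force passes 120 N, or if a joint passes its speed limit or range.

## Working session

There is one attempt and no reset: what is moved stays moved. The work goes in short steps, Python scripts to look and compute and a tool call to move; the robot and the scene stay as the last step left them, time stands still between calls to the robot, and variables do not carry over. Pictures are saved under pics/ and viewed, about 8 in all and at most 12, crops included, and the job is handed in when it is done.

Besides the shell and the picture viewer there is one more tool, called as name(argument=value, ...) on one line, values as JSON. carry_out: Moves the arm, as the interface text tells. Its arguments: {"type":"object","properties":{"translation":{"type":"array","items":{"type":"array","items":{"type":"number"}}},"turn":{"type":"array","items":{"type":"array","items":{"type":"number"}}},"gripper":{"type":"array","items":{"type":"number"}},"squeeze":{"type":"number"}},"required":["translation","turn","gripper"]}

```bash
mkdir -p pics; cat > h.py <<'E'
import numpy as np, cv2
from cell import robot, read_camera, nets
def ray(p,px):
    T=np.array(p["world_from_camera"]);d=np.array([(px[0]-p["cx"])/p["fx"],(px[1]-p["cy"])/p["fy"],1.]);d=T[:3,:3]@d
    return T[:3,3],d/np.linalg.norm(d)
def atz(p,px,z):
    o,d=ray(p,px);return o+d*(z-o[2])/d[2]
def tri(*prs):
    A=np.zeros((3,3));b=np.zeros(3);R=[ray(*x) for x in prs]
    for o,d in R:
        M=np.eye(3)-np.outer(d,d);A+=M;b+=M@o
    X=np.linalg.solve(A,b);return X,[round(float(np.linalg.norm((np.eye(3)-np.outer(d,d))@(X-o)))*1000,1) for o,d in R]
def proj(p,X):
    c=np.linalg.inv(np.array(p["world_from_camera"]))@np.append(X,1);return np.array([p["fx"]*c[0]/c[2]+p["cx"],p["fy"]*c[1]/c[2]+p["cy"]])
E
python3 - <<'E'
from h import *
np.set_printoptions(precision=3,suppress=True)
P={n:read_camera(n) for n in("top","side","wrist")}
for n,p in P.items():
    cv2.imwrite(f"pics/{n}0.png",p["img"][:,:,::-1]); print(n,np.array(p["world_from_camera"])[:3,3],p["fx"])
for nm in ["carousel_axis","upper_tier","peg","red_cup_mid","blue_cup_mid","green_cup_mid","yellow_cup_mid","white_cup_mid","pen_seat","stop_pins","pen_head","solvent","sample_jar","brass_weight"]:
    for n in("top","side"):
        print(nm,n,[(np.round(r["pixel"]).tolist(),round(r["score"],2)) for r in nets.tip_of(P[n],nm)][:7])
s=robot.observe();print(s["time"],s["tool_pos"],s["tool_rot"],s["opening"])
cv2.imwrite("pics/c.png",np.vstack([P["top"]["img"],P["side"]["img"]])[:,:,::-1][:, :])
E
```

```text
top [0.437 0.079 1.712] 465.2946792447699
side [ 1.118 -0.627  1.09 ] 486.4923001755759
wrist [0.113 0.517 0.384] 317.22313538710694
carousel_axis top []
carousel_axis side []
upper_tier top []
upper_tier side []
peg top [([332.0, 226.0], 0.66), ([279.0, 185.0], 0.28)]
peg side [([285.0, 193.0], 0.66)]
red_cup_mid top [([201.0, 191.0], 0.64), ([286.0, 151.0], 0.47)]
red_cup_mid side [([409.0, 149.0], 0.76)]
blue_cup_mid top [([320.0, 141.0], 0.55)]
blue_cup_mid side [([379.0, 240.0], 0.73)]
green_cup_mid top [([349.0, 161.0], 0.45), ([284.0, 152.0], 0.27)]
green_cup_mid side [([331.0, 251.0], 0.66)]
yellow_cup_mid top [([338.0, 199.0], 0.67), ([322.0, 140.0], 0.21)]
yellow_cup_mid side [([303.0, 216.0], 0.57), ([287.0, 198.0], 0.37)]
white_cup_mid top [([278.0, 184.0], 0.63)]
white_cup_mid side []
pen_seat top [([434.0, 183.0], 0.96)]
pen_seat side [([232.0, 324.0], 0.72)]
stop_pins top [([430.0, 182.0], 0.47), ([349.0, 159.0], 0.26)]
stop_pins side [([236.0, 331.0], 0.41)]
pen_head top []
pen_head side [([234.0, 331.0], 0.24)]
solvent top [([217.0, 232.0], 0.56)]
solvent side []
sample_jar top [([235.0, 200.0], 0.71)]
sample_jar side [([382.0, 165.0], 0.62)]
brass_weight top [([442.0, 265.0], 0.48)]
brass_weight side [([143.0, 277.0], 0.87)]
1.55 [0.178 0.494 0.227] [ 3.142 -0.     1.225] 0.09190311065053346
```

View pics/top0.png

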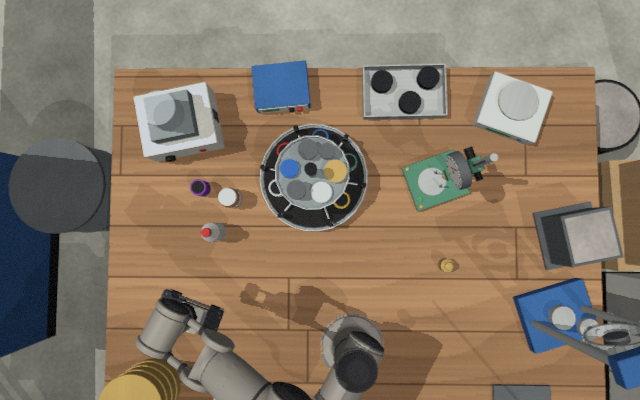

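View pics/side0.png

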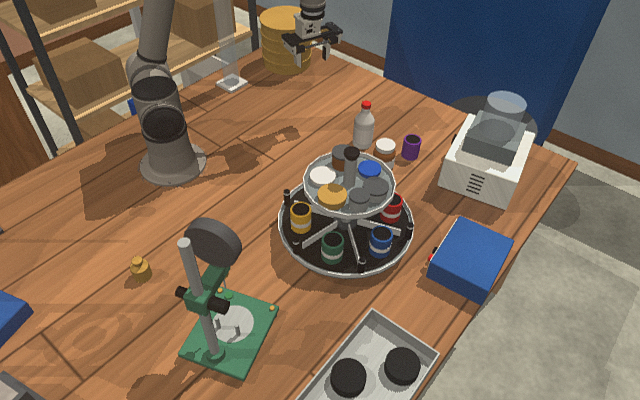

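The top view shows the red cup at about (285,150) on the carousel's far left. The purple look-alike stands on the bench at (201,188), so it's excluded. The carousel centre is near (314,178), and the penetrometer is on the right with its column pointing to image right. In the side view the red cup is at (391,207) and the purple one at (412,147).

```bash
python3 - <<'E'
from h import *
np.set_printoptions(precision=3,suppress=True)
t=read_camera("top");s=read_camera("side")
def fit(mask_p,n):
    print(n)
# carousel tier/outer rim via networks & ellipse
for p,n in((t,"top"),(s,"side")):
    for nm in("upper_tier","turntable","pen_head","stop_pins","pen_seat","red_cup","peg","solvent","sample_jar","brass_weight"):
        for r in nets.regions_of(p,nm)[:2]:
            m=r["region"].astype(np.uint8);c=max(cv2.findContours(m,0,1)[0],key=len)
            x=cv2.boundingRect(c);print(n,nm,round(r["score"],2),m.sum(),np.round(r["pixel"]),x)
print("seat",tri((t,[434,183]),(s,[232,324])))
# green mask -> plate corners in top and side
for p,n,roi in((t,"top",(390,140,500,220)),(s,"side",(170,280,290,385))):
    h=cv2.cvtColor(p["img"],cv2.COLOR_RGB2HSV);m=cv2.inRange(h,(65,70,30),(90,255,255))
    k=np.zeros_like(m);x0,y0,x1,y1=roi;k[y0:y1,x0:x1]=m[y0:y1,x0:x1]
    c=np.vstack([q for q in cv2.findContours(k,0,1)[0] if len(q)>8]);print(n,cv2.convexHull(cv2.approxPolyDP(c,1,True))[:,0].tolist())
for nm,px in(("red",[285,150]),):print(tri((t,px),(s,[391,207])))
a=cv2.resize(t["img"][115:240,250:510],None,fx=3,fy=3,interpolation=cv2.INTER_CUBIC)
cv2.imwrite("pics/z.png",a[:,:,::-1])
E
```

```text
top turntable 0.59 8324 [312. 179.] (260, 124, 107, 107)
top pen_head 0.89 1140 [463. 171.] (442, 147, 43, 43)
top pen_head 0.4 64 [279. 146.] (277, 143, 10, 12)
top stop_pins 0.62 8497 [314. 177.] (260, 124, 107, 107)
top pen_seat 0.89 3261 [445. 178.] (402, 148, 96, 62)
top red_cup 0.75 243 [199. 186.] (190, 180, 19, 16)
top peg 0.71 8688 [313. 179.] (260, 123, 108, 109)
top solvent 0.89 395 [212. 236.] (201, 223, 25, 19)
top sample_jar 0.72 391 [231. 196.] (218, 188, 24, 20)
top brass_weight 0.49 144 [449. 265.] (439, 259, 14, 13)
top brass_weight 0.27 134 [338. 199.] (335, 194, 14, 15)
side turntable 0.77 11101 [344. 211.] (278, 144, 136, 135)
side turntable 0.74 49 [234. 328.] (235, 325, 5, 10)
side pen_head 0.97 3603 [208. 258.] (175, 218, 67, 99)
side pen_head 0.41 11161 [346. 214.] (278, 145, 136, 135)
side stop_pins 0.69 105 [218. 326.] (214, 317, 7, 13)
side pen_seat 0.91 9687 [217. 310.] (174, 217, 105, 165)
side red_cup 0.77 433 [392. 214.] (380, 194, 23, 31)
side red_cup 0.57 416 [410. 147.] (401, 134, 20, 27)
side peg 0.9 11303 [346. 212.] (278, 144, 136, 136)
side solvent 0.75 760 [363. 126.] (353, 101, 22, 49)
side solvent 0.74 494 [386. 150.] (373, 138, 23, 31)
side sample_jar 0.83 484 [389. 152.] (373, 139, 23, 31)
side sample_jar 0.46 10975 [346. 213.] (278, 145, 135, 134)
side brass_weight 0.74 658 [333. 248.] (321, 232, 23, 33)
side brass_weight 0.58 476 [144. 272.] (129, 256, 23, 27)
seat (array([ 0.59 , -0.293,  0.026]), [3.1, 3.1])
top [[483, 168], [468, 192], [422, 209], [417, 209], [402, 168], [451, 150], [452, 150], [479, 156], [480, 158], [483, 166]]
side [[278, 307], [275, 316], [243, 380], [221, 372], [188, 359], [183, 357], [178, 353], [183, 297], [184, 294], [189, 288], [202, 280], [215, 280], [272, 304]]
(array([0.696, 0.238, 0.084]), [4.4, 4.4])
```

View pics/z.png

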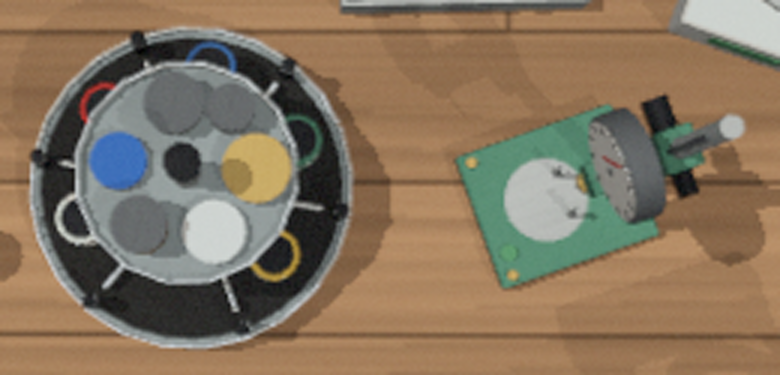

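```bash
python3 - <<'E'
from h import *
from scipy.optimize import least_squares
np.set_printoptions(precision=3,suppress=True)
t=read_camera("top");s=read_camera("side")
w=lambda x,y,z:atz(t,[250+x/3-.33,115+y/3-.33],z)
C=[w(*c,.03)[:2] for c in((458,157),(508,288),(658,235),(608,107))];print("corners",np.array(C))
fm=(C[0]+C[1])/2;bm=(C[2]+C[3])/2;ax=bm-fm;print(np.linalg.norm(ax),np.linalg.norm(C[0]-C[1]),"yaw",np.degrees(np.arctan2(ax[1],ax[0])))
e=C[0]-C[1];yaw=np.arctan2(-e[0],e[1]);print("yaw2",np.degrees(np.arctan2(-e[0],e[1])),"seat",fm+ax/np.linalg.norm(ax)*.085)
P=np.array([w(*c,.103)[:2] for c in((138,42),(288,68),(340,210),(243,325),(93,298),(38,157))])
r=least_squares(lambda v:np.hypot(*(P-v).T)-.18,P.mean(0));c=r.x;print("axis",c,r.fun*1000)
d=P-c;print("peg ang",np.degrees(np.arctan2(d[:,1],d[:,0])))
red=w(103,105,.115)[:2]-c;print("red",np.hypot(*red),np.degrees(np.arctan2(*red[::-1])))
for n,x,y,z in(("solv",None,None,0),):pass
# tops: bottle cap, jar lid, weight knob from net tops + side
for nm in("solvent","sample_jar","brass_weight"):
    a=nets.tip_of(t,nm);b=nets.tip_of(s,nm);print(nm,[atz(t,q["pixel"],0)[:2] for q in a[:1]],[atz(s,q["pixel"],0)[:2] for q in b[:1]])
print("check seat side px",proj(s,np.append(fm+ax/np.linalg.norm(ax)*.085,.03)),"axis",proj(s,np.append(c,.185)))
E
```

```text
corners [[ 0.646 -0.181]
 [ 0.488 -0.239]
 [ 0.552 -0.419]
 [ 0.706 -0.362]]
0.19081555406177025 0.16852438406151224 yaw -70.89483729930596
yaw2 -69.66959304067144 seat [ 0.594 -0.29 ]
axis [0.607 0.141] [-4.922 -4.296 -2.759 -3.393 -5.736 -1.381]
peg ang [  20.264  -40.583 -100.469 -159.248  140.575   80.614]
red 0.13312313511462856 48.53060541140901
solvent [array([0.409, 0.497])] [array([0.619, 0.062])]
sample_jar [array([0.537, 0.433])] [array([0.527, 0.441])]
brass_weight [array([ 0.303, -0.336])] [array([ 0.311, -0.338])]
check seat side px [232.518 323.591] axis [349.339 185.215]
```

```bash
cat >> h.py <<'E'
from scipy.spatial.transform import Rotation as Ro
import json
def plan(path,p0=None,R0=None,nd=4):
    """path: list of (pos, Rotation, nrows); prints tool-frame rows, 10 per call"""
    s=robot.observe()
    p=np.array(s["tool_pos"]) if p0 is None else np.array(p0); R=Ro.from_euler("xyz",s["tool_rot"]) if R0 is None else R0
    rows=[]
    for q,Q,n in path:
        q=np.array(q);rv=(R.inv()*Q).as_rotvec();ps,Rs=p.copy(),R
        for i in range(1,n+1):
            t=np.round(R.inv().apply(ps+(q-ps)*i/n-p),nd);w=np.round((R.inv()*(Rs*Ro.from_rotvec(rv*i/n))).as_rotvec(),nd)
            rows.append((t.tolist(),w.tolist()));p=p+R.apply(t);R=R*Ro.from_rotvec(w)
    for k in range(0,len(rows),10):
        print("T",json.dumps([r[0] for r in rows[k:k+10]]));print("W",json.dumps([r[1] for r in rows[k:k+10]]))
    print("max step",max(np.linalg.norm(r[0]) for r in rows),max(np.degrees(np.linalg.norm(r[1])) for r in rows),"end",p.round(4),np.degrees(R.as_euler("xyz")).round(2))
down=lambda yaw:Ro.from_euler("xyz",[180,0,yaw],degrees=True)
def log():
    s=robot.observe();open("log.jsonl","a").write(json.dumps([list(map(float,s["qpos"])),list(map(float,s["tool_pos"])),list(map(float,s["tool_rot"]))])+"\n")
E
python3 -c "
from h import *
log()
plan([([.638,.318,.17],down(-10),11)],nd=3)"
```

```text
T [[-0.001, 0.045, 0.005], [0.005, 0.044, 0.005], [0.01, 0.044, 0.005], [0.016, 0.042, 0.006], [0.021, 0.039, 0.005], [0.026, 0.037, 0.005], [0.03, 0.033, 0.005], [0.035, 0.028, 0.005], [0.037, 0.025, 0.005], [0.041, 0.019, 0.006]]
W [[-0.0, -0.0, 0.127], [-0.0, -0.0, 0.127], [-0.0, -0.0, 0.128], [-0.0, -0.0, 0.127], [-0.0, -0.0, 0.127], [-0.0, -0.0, 0.127], [-0.0, -0.0, 0.128], [-0.0, -0.0, 0.127], [-0.0, -0.0, 0.127], [-0.0, -0.0, 0.127]]
T [[0.042, 0.014, 0.005]]
W [[-0.0, -0.0, 0.128]]
max step 0.04558508528016592 7.333859777674538 end [0.6378 0.318  0.1698] [-180.     -0.    -10.03]
```

carry_out(translation=[[-0.001, 0.045, 0.005], [0.005, 0.044, 0.005], [0.01, 0.044, 0.005], [0.016, 0.042, 0.006], [0.021, 0.039, 0.005], [0.026, 0.037, 0.005], [0.03, 0.033, 0.005], [0.035, 0.028, 0.005], [0.037, 0.025, 0.005], [0.041, 0.019, 0.006]], turn=[[0, 0, 0.127], [0, 0, 0.127], [0, 0, 0.128], [0, 0, 0.127], [0, 0, 0.127], [0, 0, 0.127], [0, 0, 0.128], [0, 0, 0.127], [0, 0, 0.127], [0, 0, 0.127]], gripper=[0, 0, 0, 0, 0, 0, 0, 0, 0, 0], squeeze=5)

```text
time: 4.05
tool_pos: [0.5981, 0.333, 0.1746]
tool_rot: [-3.141, -0.0, -0.052]
contact_force: [1.5, 0.7, 0.2]
opening: 0.046
```

carry_out(translation=[[0.042, 0.014, 0.005], [0, 0, 0], [0, 0, 0], [0, 0, 0]], turn=[[0, 0, 0.128], [0, 0, 0], [0, 0, 0], [0, 0, 0]], gripper=[0, 0, 0, 0])

```text
time: 4.45
tool_pos: [0.637, 0.3186, 0.1699]
tool_rot: [-3.141, 0.001, -0.173]
contact_force: [0.6, -0.1, -0.4]
opening: 0.0458
```

```bash
python3 - <<'E'
from h import *
log()
p=read_camera("wrist");s=robot.observe();print(s["tool_pos"],s["opening"],s["qpos"])
r=nets.tip_of(p,"peg");print([(x["pixel"],x["score"],atz(p,x["pixel"],.074)) for x in r[:3]])
print(proj(p,[.638,.318,.074]),proj(p,[.638,.318,.103]))
cv2.imwrite("pics/w1.png",p["img"][:,:,::-1])
E
```

```text
[0.63683003 0.31895774 0.1702908 ] 0.04589166599899151 [3.56686089e-01 7.39890821e-01 9.96340739e-01 3.81814453e-04
 1.40512582e+00 5.29582036e-01]
[]
[317.88984391 202.53811602] [318.0420694  212.84498418]
```

View pics/w1.png

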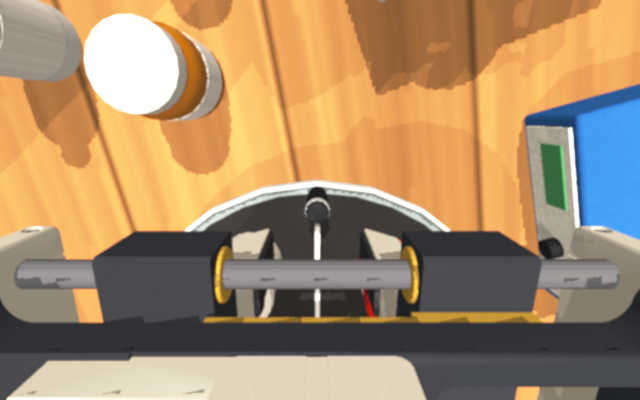

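The wrist picture shows the peg top at (317,208), midway between the fingers at about x 250 and 385. It is about 3 mm further out than I predicted. I'll descend and cage the peg.

carry_out(translation=[[0, -0.003, 0.02], [0, 0, 0.03], [0, 0, 0.03], [0, 0, 0.023], [0, 0, 0], [0, 0, 0], [0, 0, 0], [0, 0, 0]], turn=[[0, 0, 0], [0, 0, 0], [0, 0, 0], [0, 0, 0], [0, 0, 0], [0, 0, 0], [0, 0, 0], [0, 0, 0]], gripper=[0, 0, 0, 0, 0.45, 0.45, 0.45, 0.45])

```text
time: 5.35
tool_pos: [0.6391, 0.3215, 0.0689]
tool_rot: [-3.14, -0.003, -0.175]
contact_force: [1.1, 0.2, 0.5]
opening: 0.026
```

carry_out(translation=[[-0.006, 0, 0], [-0.0125, 0.0005, 0], [-0.0157, 0.0007, 0], [-0.0157, 0.0007, 0], [-0.0157, 0.0007, 0], [-0.0157, 0.0007, 0], [-0.0157, 0.0007, 0], [-0.0157, 0.0007, 0], [-0.0157, 0.0007, 0], [-0.0157, 0.0007, 0]], turn=[[0, 0, -0.035], [0, 0, -0.0698], [0, 0, -0.0873], [0, 0, -0.0873], [0, 0, -0.0873], [0, 0, -0.0873], [0, 0, -0.0873], [0, 0, -0.0873], [0, 0, -0.0873], [0, 0, -0.0873]], gripper=[0.45, 0.45, 0.45, 0.45, 0.45, 0.45, 0.45, 0.45, 0.45, 0.45])

```text
time: 6.35
tool_pos: [0.5021, 0.2899, 0.0684]
tool_rot: [3.141, -0.004, 0.632]
contact_force: [1.2, 2.0, 0.4]
opening: 0.0254
```

```bash
python3 - <<'E'
from h import *
log()
s=robot.observe();p=np.array(s["tool_pos"]);d=p[:2]-[.607,.141];print(p,np.degrees(s["tool_rot"]),np.hypot(*d),np.degrees(np.arctan2(d[1],d[0])),s["contact_force"])
t=read_camera("top");cv2.imwrite("pics/t2.png",cv2.resize(t["img"][100:280,220:400],None,fx=3,fy=3)[:,:,::-1])
E
```

```text
[0.50210733 0.28994102 0.06836184] [179.9765514   -0.24682859  36.21664235] 0.18216997484744085 125.1553664501365 [1.17224348 1.95773627 0.38951904]
```

View pics/t2.png

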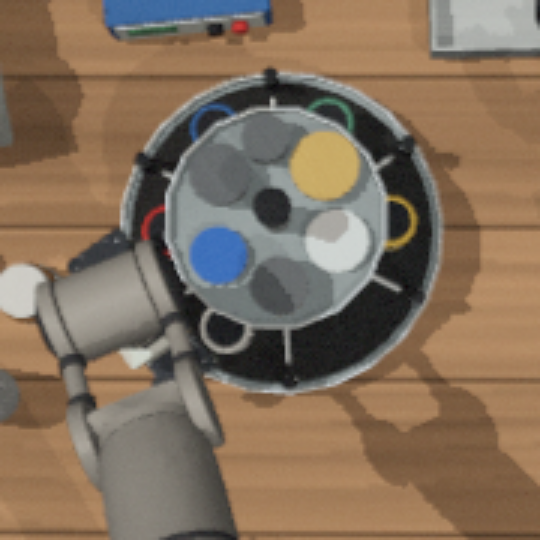

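Caging works: the tray turned 45° and the cups stayed put. I'll continue ccw by about 105°.

carry_out(translation=[[-0.0157, 0.0007, 0], [-0.0157, 0.0007, 0], [-0.0157, 0.0007, 0], [-0.0157, 0.0007, 0], [-0.0157, 0.0007, 0], [-0.0157, 0.0007, 0], [-0.0157, 0.0007, 0], [-0.0157, 0.0007, 0], [-0.0157, 0.0007, 0], [-0.0157, 0.0007, 0]], turn=[[0, 0, -0.0873], [0, 0, -0.0873], [0, 0, -0.0873], [0, 0, -0.0873], [0, 0, -0.0873], [0, 0, -0.0873], [0, 0, -0.0873], [0, 0, -0.0873], [0, 0, -0.0873], [0, 0, -0.0873]], gripper=[0.45, 0.45, 0.45, 0.45, 0.45, 0.45, 0.45, 0.45, 0.45, 0.45])

```text
time: 7.4
tool_pos: [0.4284, 0.156, 0.0677]
tool_rot: [3.14, -0.001, 1.503]
contact_force: [-1.0, 1.6, 0.8]
opening: 0.0256
```

```bash
python3 - <<'E'
from h import *
log()
s=robot.observe();p=np.array(s["tool_pos"]);d=p[:2]-[.607,.141];print(p,np.degrees(s["tool_rot"]),np.hypot(*d),np.degrees(np.arctan2(d[1],d[0])),s["contact_force"],s["qpos"])
E
```

```text
[0.42838451 0.15595026 0.06767697] [ 1.79909466e+02 -5.85523054e-02  8.61205038e+01] 0.17924007551162988 175.2154496603954 [-0.99000775  1.63425964  0.77174893] [ 1.80323691e-01  4.26128590e-01  1.91649690e+00  8.42527629e-04
  7.97184693e-01 -1.32335000e+00]
```

carry_out(translation=[[-0.0157, 0.0007, 0], [-0.0157, 0.0007, 0], [-0.0157, 0.0007, 0], [-0.0157, 0.0007, 0], [-0.0157, 0.0007, 0], [-0.0157, 0.0007, 0], [-0.0157, 0.0007, 0], [-0.0157, 0.0007, 0], [-0.0157, 0.0007, 0], [-0.0125, 0.0005, 0]], turn=[[0, 0, -0.0873], [0, 0, -0.0873], [0, 0, -0.0873], [0, 0, -0.0873], [0, 0, -0.0873], [0, 0, -0.0873], [0, 0, -0.0873], [0, 0, -0.0873], [0, 0, -0.0873], [0, 0, -0.0698]], gripper=[0.45, 0.45, 0.45, 0.45, 0.45, 0.45, 0.45, 0.45, 0.45, 0.45])

```text
time: 8.4
tool_pos: [0.4815, 0.0155, 0.0676]
tool_rot: [3.141, 0.001, 2.358]
contact_force: [0.4, 1.3, 0.3]
opening: 0.0249
```

carry_out(translation=[[-0.005, 0, 0], [0, 0, 0], [0, 0, 0], [0, -0.005, -0.03], [0, -0.005, -0.04], [0, -0.01, -0.045], [0, -0.01, -0.045]], turn=[[0, 0, -0.0349], [0, 0, 0], [0, 0, 0], [0, 0, 0], [0, 0, 0], [0, 0, 0], [0, 0, 0]], gripper=[0.45, 0.3, 0.1, 0.1, 0, 0, -0.3])

```text
time: 9.1
tool_pos: [0.4626, -0.009, 0.2285]
tool_rot: [-3.142, -0.0, 2.391]
contact_force: [0.9, 0.0, 0.8]
opening: 0.0499
```

```bash
python3 - <<'E'
from h import *
log()
s=robot.observe();p=np.array(s["tool_pos"]);print(p,np.degrees(s["tool_rot"]),s["contact_force"],s["qpos"])
t=read_camera("top");cv2.imwrite("pics/t3.png",cv2.resize(t["img"][100:280,220:420],None,fx=3,fy=3)[:,:,::-1])
sd=read_camera("side");cv2.imwrite("pics/s3.png",cv2.resize(sd["img"][130:290,230:440],None,fx=3,fy=3)[:,:,::-1])
for n,q in(("top",t),("side",sd)):
  for k in("red_cup_mid","peg"):print(n,k,[(np.round(r["pixel"],1).tolist(),round(r["score"],2)) for r in nets.tip_of(q,k)][:4])
L=[json.loads(l) for l in open("log.jsonl")]
from scipy.optimize import least_squares
Q=np.array([l[0] for l in L]);P=np.array([l[1] for l in L])
def f(v,Q=Q,P=P):
    a,H,L2,L3,o=v;q2=Q[:,1];b=Q[:,1]+Q[:,2]
    return np.r_[a+L2*np.sin(q2)+L3*np.sin(b)+o*np.cos(b)-np.hypot(P[:,0],P[:,1]),H+L2*np.cos(q2)+L3*np.cos(b)-o*np.sin(b)-P[:,2]]
r=least_squares(f,[0,0,.4,.4,0]);print(r.x,r.fun*1000)
print(np.c_[Q[:,0],np.arctan2(P[:,1],P[:,0]),Q[:,1]+Q[:,2]+Q[:,4]])
E
```

```text
[ 0.4626355  -0.00899308  0.22854179] [-1.79998705e+02 -1.61961861e-02  1.36983601e+02] [0.93061263 0.04789245 0.81661589] [-1.85397755e-01  2.26442372e-01  1.68179922e+00  1.40256679e-04
  1.23360186e+00 -2.57625903e+00]
top red_cup_mid [([198.6, 191.9], 0.72), ([320.8, 209.6], 0.44)]
top peg [([325.0, 127.8], 0.64), ([442.8, 264.9], 0.45)]
side red_cup_mid [([408.8, 147.8], 0.62), ([304.6, 195.3], 0.61)]
side peg [([388.2, 253.9], 0.64), ([301.2, 209.6], 0.64)]
[ 0.00729679 -0.09683911  0.50369659  0.37765384  0.04304647] [-0.01571753  0.23558333 -0.21252191  0.22897685 -0.23632046 -0.14611737
  0.22158894  0.2249843  -0.10593317 -0.1945232 ]
[[ 1.0790175   1.22505028  3.14150499]
 [ 0.35615383  0.46385003  3.14191636]
 [ 0.39117134  0.52367229  3.1373116 ]
 [ 0.18032369  0.34912985  3.13981018]
 [-0.18539776 -0.01943635  3.14184345]]
```

View pics/t3.png

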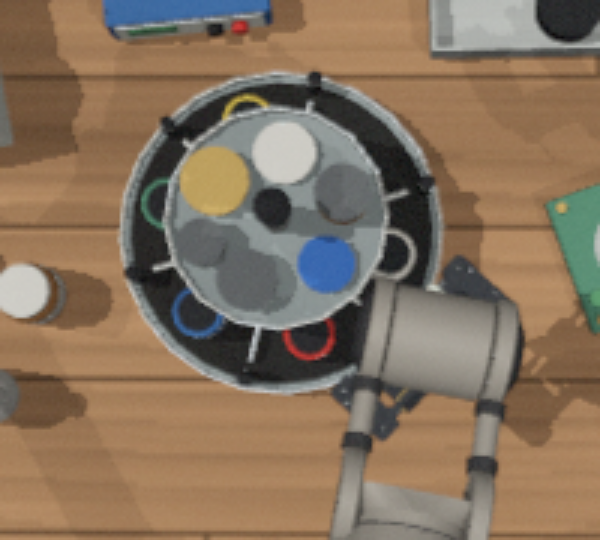

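The top crop shows the red rim at crop (309,335), i.e. pixel (323,211.5), on the robot's side. All cups are still in place and nothing was disturbed. Next I'll refine the cup position and plan the tilt.

```bash
cat >> h.py <<'E'
def tilt(psi,th):
    p,t=np.radians([psi,th]);z=np.array([np.sin(t)*np.cos(p),np.sin(t)*np.sin(p),-np.cos(t)]);x=np.array([-np.sin(p),np.cos(p),0])
    return Ro.from_matrix(np.c_[x,np.cross(z,x),z])
E
python3 - <<'E'
from h import *
np.set_printoptions(precision=4,suppress=True)
t=read_camera("top");sd=read_camera("side")
c=atz(t,[220+309.5/3-.33,100+335/3-.33],.115);d=c[:2]-[.607,.141];print(c,np.hypot(*d),np.degrees(np.arctan2(d[1],d[0])))
print(tri((t,[320.8,209.6]),(sd,[304.6,195.3])))
# red mask in top, ring
h=cv2.cvtColor(t["img"],cv2.COLOR_RGB2HSV);m=(cv2.inRange(h,(0,120,60),(8,255,255))|cv2.inRange(h,(172,120,60),(180,255,255)));k=np.zeros_like(m);k[190:230,300:350]=m[190:230,300:350]
cc=np.vstack(cv2.findContours(k,0,1)[0]);e=cv2.minEnclosingCircle(cc);print(e,atz(t,e[0],.115))
psi=np.degrees(np.arctan2(-d[1],-d[0]));print("psi",psi)
plan([([.38,-.005,.25],tilt(psi,0),4)],nd=3)
plan([([.38,.03,.25],tilt(psi,60),8)],p0=[.38,-.005,.25],R0=tilt(psi,0),nd=3)
E
```

```text
[0.4818 0.1054 0.115 ] 0.1301094059130235 -164.13713416730542
(array([0.4847, 0.1093, 0.0891]), [5.4, 5.4])
((322.71795654296875, 211.14102172851562), 8.914036750793457) [0.4825 0.1058 0.115 ]
psi 15.862865832694572
T [[0.016, -0.013, -0.006], [0.014, -0.016, -0.006], [0.011, -0.017, -0.006], [0.009, -0.018, -0.007]]
W [[-0.001, -0.001, 0.136], [-0.0, -0.0, 0.136], [-0.001, -0.001, 0.136], [-0.0, -0.0, 0.136]]
max step 0.022090722034374524 7.7926472948874865 end [ 0.3806 -0.0053  0.2504] [-180.     -0.01  105.86]
T [[0.004, 0.001, 0.0], [0.004, 0.001, 0.0], [0.005, 0.002, 0.001], [0.004, 0.001, -0.0], [0.004, 0.001, 0.0], [0.004, 0.001, 0.001], [0.004, 0.0, 0.001], [0.005, 0.001, 0.001]]
W [[-0.131, 0.0, 0.0], [-0.131, -0.0, 0.0], [-0.131, -0.0, 0.0], [-0.131, 0.0, 0.0], [-0.13, 0.0, -0.0], [-0.131, 0.0, -0.0], [-0.131, 0.0, -0.0], [-0.131, 0.0, -0.0]]
max step 0.005477225575051661 7.505747116213785 end [0.3798 0.0303 0.2499] [120.01  -0.   105.86]
```

carry_out(translation=[[0.016, -0.013, -0.006], [0.014, -0.016, -0.006], [0.011, -0.017, -0.006], [0.009, -0.018, -0.007], [0.004, 0.001, 0], [0.004, 0.001, 0], [0.005, 0.002, 0], [0.004, 0.001, 0]], turn=[[0, 0, 0.136], [0, 0, 0.136], [0, 0, 0.136], [0, 0, 0.136], [-0.131, 0, 0], [-0.131, 0, 0], [-0.131, 0, 0], [-0.131, 0, 0]], gripper=[-0.6, -0.6, -0.6, -0.6, -0.6, -0.6, -0.6, -0.6])

```text
time: 10.3
tool_pos: [0.3811, 0.0124, 0.2523]
tool_rot: [2.614, 0.001, 1.847]
contact_force: [0.1, 0.4, -1.0]
opening: 0.0733
```

```bash
python3 - <<'E'
from h import *
np.set_printoptions(precision=4,suppress=True)
log()
s=robot.observe();print(s["tool_pos"],Ro.from_euler("xyz",s["tool_rot"]).as_matrix()[:,2],s["qpos"])
E
```

```text
[0.3811 0.0124 0.2523] [ 0.4849  0.1371 -0.8638] [-0.4767 -0.2331  2.197   0.4827  0.8357 -2.5898]
```

```bash
cat > kin.py <<'E'
from h import *
from scipy.optimize import least_squares
rz=lambda a:Ro.from_euler("z",a);ry=lambda a:Ro.from_euler("y",a)
def fk(q,v):
    a,d1,H,L2,o,L3,d2,e,lt=v
    R=rz(q[0]);p=R.apply([a,d1,H]);R=R*ry(q[1]);p=p+R.apply([0,0,L2]);R=R*ry(q[2]);p=p+R.apply([o,0,L3])
    R=R*rz(q[3])*ry(q[4]);p=p+R.apply([e,d2,lt]);R=R*rz(q[5]+np.pi);return p,R
def load():return [json.loads(l) for l in open("log.jsonl")]
def fit():
    L=load();f=lambda v:np.concatenate([fk(q,v)[0]-np.array(p) for q,p,_ in L]+[1e-4*(np.array(v)-v0)])
    v0=np.array([0,.04,.2,.5,.04,.38,.04,0,.3]);r=least_squares(f,v0);return r.x,r.fun[:3*len(L)]*1000
lo=np.array([-2.53,-.77,.04,-1,.28,-3.11]);hi=np.array([2.53,2.02,2.7,4.14,2.66,3.11])
def ik(p,R,v,q0):
    best=None
    for s in [q0]+[q0+np.random.default_rng(i).normal(0,.5,6) for i in range(6)]:
        r=least_squares(lambda q:np.r_[10*(fk(q,v)[0]-p),(R.inv()*fk(q,v)[1]).as_rotvec()],np.clip(s,lo+.01,hi-.01),bounds=(lo,hi))
        if best is None or r.cost<best.cost-1e-9:best=r
        if best.cost<1e-8:break
    return best.x,best.cost
E
python3 - <<'E'
from kin import *
np.set_printoptions(precision=4,suppress=True)
v,res=fit();print(v,res.round(1))
for q,p,r in load():print(np.degrees((Ro.from_euler("xyz",r).inv()*fk(q,v)[1]).magnitude()).round(2))
q=np.array(load()[-1][0])
cup=np.array([.482,.106])
for psi,th in((16,50),(16,60),(16,70)):
    Z=tilt(psi,th).as_matrix()[:,2];G=np.r_[cup,.093]+.014*Z
    for n,X in(("pre",G-.13*Z),("G",G),("lift",G+[0,0,.03])):
        x,c=ik(X,tilt(psi,th),v,q);print(psi,th,n,X,x,c<1e-6)
for psi,th in((-70,60),(-55,60),(-85,60),(-70,70),(-60,45)):
    Z=tilt(psi,th).as_matrix()[:,2];G=np.r_[.592,-.291,.083]+.014*Z
    for n,X in(("pre",G-[.1*Z[0],.1*Z[1],-.03]),("seat",G)):
        x,c=ik(X,tilt(psi,th),v,q);print(psi,th,n,X,x,c<1e-6)
E
```

```text
[0.0001 0.0763 0.2228 0.5062 0.0465 0.3796 0.0001 0.0001 0.318 ] [-0. -0.  0.  0. -0.  0. -0. -0. -0.  0.  0.  0.  0. -0.  0. -0.  0.  0.]
0.0
0.0
0.0
0.0
0.0
0.0
16 50 pre [0.3966 0.0815 0.1676] [-0.1987 -0.0704  2.4653  1.2056  0.2827 -3.11  ] False
16 50 G [0.4923 0.109  0.084 ] [-0.1042  0.328   2.2274  1.2496  0.28   -3.11  ] False
16 50 lift [0.4923 0.109  0.114 ] [-0.1048  0.2568  2.2435  1.2573  0.28   -3.11  ] False
16 60 pre [0.3854 0.0783 0.151 ] [-0.2112 -0.0638  2.4892  1.2193  0.28   -3.11  ] False
16 60 G [0.4937 0.1093 0.086 ] [-0.1033  0.3195  2.2278  1.2716  0.28   -3.11  ] False
16 60 lift [0.4937 0.1093 0.116 ] [-0.104   0.2484  2.244   1.2805  0.28   -3.11  ] False
16 70 pre [0.3772 0.076  0.1327] [-0.2226 -0.043   2.5044  1.2324  0.28   -3.11  ] False
16 70 G [0.4946 0.1096 0.0882] [-0.1028  0.3101  2.2293  1.2945  0.28   -3.11  ] False
16 70 lift [0.4946 0.1096 0.1182] [-0.1036  0.239   2.2454  1.3046  0.28   -3.11  ] False
-70 60 pre [ 0.5665 -0.221   0.106 ] [-0.156   0.6104  1.71   -1.      0.8725  0.2695] False
-70 60 seat [ 0.5961 -0.3024  0.076 ] [-0.3071  0.6898  1.6221 -1.      0.7536  0.1439] False
-55 60 pre [ 0.5493 -0.23    0.106 ] [-0.322   0.4627  1.9135 -1.      0.466  -0.0643] False
-55 60 seat [ 0.599  -0.3009  0.076 ] [-0.4363  0.591   1.7845 -1.      0.3666 -0.1639] False
-85 60 pre [ 0.5855 -0.2168  0.106 ] [-0.0813  0.7484  1.5284 -1.      1.1417  0.4804] False
-85 60 seat [ 0.5931 -0.3031  0.076 ] [-0.2373  0.7964  1.4782 -1.      1.0339  0.3727] False
-70 70 pre [ 0.5644 -0.2151  0.1082] [-0.1105  0.6532  1.6554 -1.      0.9976  0.3317] False
-70 70 seat [ 0.5965 -0.3034  0.0782] [-0.2797  0.7201  1.5708 -1.      0.8507  0.1826] False
-60 45 pre [ 0.5616 -0.2383  0.1031] [-0.3091  0.5034  1.8646 -1.      0.5171  0.0076] False
-60 45 seat [ 0.5969 -0.2996  0.0731] [-0.4044  0.6125  1.7581 -1.      0.4511 -0.0693] False
```

```bash
cat > scan.py <<'E'
from kin import *
np.set_printoptions(precision=2,suppress=True)
v,_=fit();np.save("v.npy",v)
def aik(p,R,v=v):
    """all in-range analytic solutions: wrist centre at p-lt*z (d2,e~0)"""
    out=[];z=R.as_matrix()[:,2];w=p-v[8]*z
    rho=np.hypot(w[0],w[1]);dl=v[1]
    if rho<dl:return out
    for s in(1,-1):
        if s==1: q1=np.arctan2(w[1],w[0])-np.arcsin(dl/rho)
        else: continue
        r=np.sqrt(rho**2-dl**2);h=w[2]-v[2];La=np.hypot(v[4],v[5]);ga=np.arctan2(v[4],v[5])
        D=(r*r+h*h-v[3]**2-La**2)/(2*v[3]*La)
        if abs(D)>1:continue
        b=np.arccos(D);q3=b-ga;q2=np.arctan2(r,h)-np.arctan2(La*np.sin(b),v[3]+La*np.cos(b))
        M=((rz(q1)*ry(q2+q3)).inv()*R).as_matrix()
        for sg in(1,-1):
            q5=sg*np.arccos(np.clip(M[2,2],-1,1));q4=np.arctan2(M[1,2]*sg,M[0,2]*sg);q6=np.arctan2(M[2,1]*sg,-M[2,0]*sg)-np.pi
            for k4 in(0,2*np.pi,-2*np.pi):
              for k6 in(0,2*np.pi,-2*np.pi):
                q=np.array([q1,q2,q3,q4+k4,q5,q6+k6])
                if (q>lo+.03).all() and (q<hi-.03).all():out.append(q)
    return out
flip=Ro.from_euler("z",180,degrees=True)
E
python3 - <<'E'
from scan import *
q,p,r=load()[-1];print(q,aik(np.array(p),Ro.from_euler("xyz",r)))
axis=np.array([.607,.141])
print("SEAT")
for th in(25,30,35,40,45,50,60):
  for psi in range(-150,20,10):
    Z=tilt(psi,th).as_matrix()[:,2]
    for f in(0,1):
        R=tilt(psi,th)*(flip if f else Ro.identity())
        S=[aik(np.r_[.592,-.291,.083]+.014*Z-np.r_[Z[:2],0]*k+[0,0,.03*(k>0)],R) for k in(0,.1)]
        if all(S):print(th,psi,f,S[0][0],S[1][0])
print("CAR")
for th in(35,40,45,55,65):
  for phi in range(95,266,10):
    psi=phi-180;Z=tilt(psi,th).as_matrix()[:,2];c=axis+.131*np.array([np.cos(np.radians(phi)),np.sin(np.radians(phi))])
    for f in(0,1):
        R=tilt(psi,th)*(flip if f else Ro.identity())
        S=[aik(np.r_[c,.093]+.014*Z-np.r_[Z[:2],0]*k+[0,0,l],R) for k,l in((0,0),(0,.03),(.12,.03))]
        if all(S):print(th,phi,f,S[0][0],S[2][0])
E
```

```text
[-0.4767219134080361, -0.23311890980773387, 2.196957415475169, 0.4826618198457773, 0.8356794237406889, -2.5897891354457916] [array([-0.48, -0.23,  2.2 ,  0.48,  0.84, -2.59])]
SEAT
25 -150 0 [-0.42  0.9   1.03 -0.35  1.48  0.71] [-0.37  0.93  0.88 -0.34  1.61  0.71]
25 -150 1 [-0.42  0.9   1.03 -0.35  1.48 -2.43] [-0.37  0.93  0.88 -0.34  1.61 -2.43]
25 -140 0 [-0.4   0.87  1.11 -0.39  1.39  0.59] [-0.35  0.88  0.98 -0.38  1.51  0.59]
25 -140 1 [-0.4   0.87  1.11 -0.39  1.39 -2.55] [-0.35  0.88  0.98 -0.38  1.51 -2.55]
25 -130 0 [-0.39  0.83  1.18 -0.43  1.3   0.47] [-0.33  0.83  1.09 -0.41  1.4   0.48]
25 -130 1 [-0.39  0.83  1.18 -0.43  1.3  -2.68] [-0.33  0.83  1.09 -0.41  1.4  -2.67]
25 -120 0 [-0.38  0.8   1.26 -0.47  1.19  0.34] [-0.32  0.78  1.19 -0.45  1.29  0.36]
25 -120 1 [-0.38  0.8   1.26 -0.47  1.19 -2.8 ] [-0.32  0.78  1.19 -0.45  1.29 -2.78]
25 -110 0 [-0.38  0.76  1.34 -0.5   1.09  0.22] [-0.31  0.73  1.3  -0.48  1.17  0.24]
25 -110 1 [-0.38  0.76  1.34 -0.5   1.09 -2.93] [-0.31  0.73  1.3  -0.48  1.17 -2.9 ]
25 -100 0 [-0.38  0.73  1.41 -0.52  0.98  0.08] [-0.32  0.6
[... 21835 characters left out ...]
3  1.3   1.18 -1.37]
65 235 0 [-0.66  0.74  2.09  1.39  1.17  1.91] [-0.92  0.67  2.09  1.13  1.28  1.95]
65 235 1 [-0.66  0.74  2.09  1.39  1.17 -1.23] [-0.92  0.67  2.09  1.13  1.28 -1.19]
65 245 0 [-0.64  0.78  1.9   1.19  1.27  2.05] [-0.85  0.74  1.85  1.    1.4   2.09]
65 245 1 [-0.64  0.78  1.9   1.19  1.27 -1.09] [-0.85  0.74  1.85  1.    1.4  -1.06]
65 255 0 [-0.6   0.84  1.69  1.05  1.39  2.15] [-0.77  0.82  1.59  0.91  1.55  2.19]
65 255 1 [-0.6   0.84  1.69  1.05  1.39 -0.99] [-0.77  0.82  1.59  0.91  1.55 -0.96]
65 265 0 [-0.55  0.91  1.48  0.94  1.54  2.22] [-0.7   0.93  1.33  0.85  1.71  2.27]
65 265 1 [-0.55  0.91  1.48  0.94  1.54 -0.92] [-0.7   0.93  1.33  0.85  1.71 -0.87]
```

Kinematics now fit exactly. At this azimuth the tilted grasp violates joint limits. A grasp with the cup at about 125° (tool azimuth -55°, tilt about 38°) suits both the pick and the seat with the same arm configuration, and keeps the cup upright throughout. I'll turn the carousel back by about 71°.

```bash
python3 - <<'E'
from scan import *
A=np.array([.607,.141]);P=lambda a,z:np.r_[A+.18*np.array([np.cos(np.radians(a)),np.sin(np.radians(a))]),z]
plan([(P(226,.19)-[.02,.02,0],down(136),5),(P(226,.13),down(136),2),(P(226,.068),down(136),3)],nd=3)
for th in(36,38,40):
  for ps in(-75,-80,-85,-90):
    Z=tilt(ps,th).as_matrix()[:,2];c=np.array([.592,-.291]);h=Z[:2]/np.hypot(*Z[:2])
    S=[aik(np.r_[c+h*(.008-k),.086+l],tilt(ps,th)) for k,l in((0,0),(.1,.02))];print(th,ps,[x[0] if x else None for x in S])
E
```

```text
T [[-0.008, 0.006, 0.018], [-0.01, 0.007, 0.017], [-0.011, 0.008, 0.016], [-0.012, 0.008, 0.015], [-0.013, 0.008, 0.014], [-0.0, 0.014, 0.03], [-0.001, 0.015, 0.03], [0.0, -0.0, 0.021], [0.0, -0.0, 0.02], [0.0, -0.0, 0.021]]
W [[0.103, 0.028, -0.103], [0.103, 0.028, -0.102], [0.103, 0.028, -0.103], [0.103, 0.028, -0.103], [0.104, 0.028, -0.103], [-0.0, -0.0, 0.0], [-0.0, -0.0, 0.0], [-0.0, -0.0, 0.0], [-0.0, -0.0, 0.0], [-0.0, -0.0, 0.0]]
max step 0.03355592347112503 8.538609150641035 end [0.48 0.01 0.07] [-179.98   -0.02  136.03]
36 -75 [array([-0.35,  0.64,  1.66, -0.9 ,  0.66,  0.07]), array([-0.19,  0.55,  1.76, -0.89,  0.75,  0.2 ])]
36 -80 [array([-0.34,  0.65,  1.62, -0.87,  0.73,  0.12]), array([-0.17,  0.59,  1.69, -0.85,  0.83,  0.24])]
36 -85 [array([-0.32,  0.67,  1.58, -0.84,  0.81,  0.16]), array([-0.16,  0.62,  1.62, -0.81,  0.91,  0.27])]
36 -90 [array([-0.31,  0.7 ,  1.53, -0.81,  0.88,  0.21]), array([-0.15,  0.65,  1.55, -0.77,  0.99,  0.3 ])]
38 -75 [None, array([-0.17,  0.56,  1.77, -0.96,  0.75,  0.27])]
38 -80 [array([-0.32,  0.66,  1.63, -0.94,  0.74,  0.19]), array([-0.16,  0.59,  1.7 , -0.9 ,  0.84,  0.3 ])]
38 -85 [array([-0.31,  0.68,  1.59, -0.9 ,  0.81,  0.23]), array([-0.14,  0.63,  1.63, -0.85,  0.92,  0.32])]
38 -90 [array([-0.3 ,  0.7 ,  1.54, -0.86,  0.89,  0.26]), array([-0.13,  0.66,  1.55, -0.81,  1.  ,  0.35])]
40 -75 [None, None]
40 -80 [None, array([-0.14,  0.6 ,  1.71, -0.96,  0.84,  0.35])]
40 -85 [array([-0.3 ,  0.69,  1.6 , -0.96,  0.82,  0.29]), array([-0.13,  0.64,  1.64, -0.9 ,  0.93,  0.37])]
40 -90 [array([-0.29,  0.71,  1.55, -0.91,  0.89,  0.31]), array([-0.12,  0.67,  1.56, -0.85,  1.01,  0.39])]
```

carry_out(translation=[[-0.008, 0.006, 0.018], [-0.01, 0.007, 0.017], [-0.011, 0.008, 0.016], [-0.012, 0.008, 0.015], [-0.013, 0.008, 0.014], [0, 0.014, 0.03], [-0.001, 0.014, 0.03], [0, 0, 0], [0, 0, 0.02], [0, 0, 0]], turn=[[0.103, 0.028, -0.103], [0.103, 0.028, -0.102], [0.103, 0.028, -0.103], [0.103, 0.028, -0.103], [0.104, 0.028, -0.103], [0, 0, 0], [0, 0, 0], [0, 0, 0], [0, 0, 0], [0, 0, 0]], gripper=[0, 0, 0, 0, 0, 0, 0, 0, 0, 0])

```text
time: 11.3
tool_pos: [0.4795, 0.0106, 0.1084]
tool_rot: [-3.135, -0.007, 2.374]
contact_force: [-1.0, 0.3, -0.4]
opening: 0.046
```

```bash
python3 - <<'E'
from h import *
s=robot.observe();print(s["tool_pos"],np.degrees(s["tool_rot"]))
p=read_camera("wrist");cv2.imwrite("pics/w2.png",p["img"][100:300,150:500][:,:,::-1])
a=np.radians(226);print(proj(p,[.607+.18*np.cos(a),.141+.18*np.sin(a),.103])-[150,100])
E
```

```text
[0.47954361 0.01058775 0.10841117] [-179.63726676   -0.38103163  136.04368547]
[163.84375672 147.54430837]
```

View pics/w2.png

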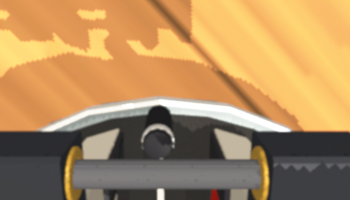

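The peg top sits at crop (159,140), between the finger pads at about x 100 and 235, so it is caged with margin. I'll descend and turn clockwise by about 72°.

carry_out(translation=[[0, 0, 0.02], [0, 0, 0.02], [0, 0, 0], [0, 0, 0], [0.006, 0, 0], [0.0125, 0.0005, 0], [0.0157, 0.0007, 0], [0.0157, 0.0007, 0], [0.0157, 0.0007, 0], [0.0157, 0.0007, 0]], turn=[[0, 0, 0], [0, 0, 0], [0, 0, 0], [0, 0, 0], [0, 0, 0.035], [0, 0, 0.0698], [0, 0, 0.0873], [0, 0, 0.0873], [0, 0, 0.0873], [0, 0, 0.0873]], gripper=[0, 0.45, 0.45, 0.45, 0.45, 0.45, 0.45, 0.45, 0.45, 0.45])

```text
time: 12.35
tool_pos: [0.4379, 0.0783, 0.0717]
tool_rot: [-3.14, 0.0, 1.916]
contact_force: [0.9, -1.0, 0.2]
opening: 0.0252
```

carry_out(translation=[[0.0157, 0.0007, 0], [0.0157, 0.0007, 0], [0.0157, 0.0007, 0], [0.0157, 0.0007, 0], [0.0157, 0.0007, 0], [0.0157, 0.0007, 0], [0.0157, 0.0007, 0], [0.0157, 0.0007, 0], [0.0125, 0.0005, 0], [0.006, 0, 0]], turn=[[0, 0, 0.0873], [0, 0, 0.0873], [0, 0, 0.0873], [0, 0, 0.0873], [0, 0, 0.0873], [0, 0, 0.0873], [0, 0, 0.0873], [0, 0, 0.0873], [0, 0, 0.0698], [0, 0, 0.035]], gripper=[0.45, 0.45, 0.45, 0.45, 0.45, 0.45, 0.45, 0.45, 0.45, 0.45])

```text
time: 13.35
tool_pos: [0.4458, 0.2196, 0.0718]
tool_rot: [-3.14, 0.0, 1.115]
contact_force: [0.1, 0.4, -0.3]
opening: 0.0257
```

carry_out(translation=[[0, 0, 0], [0, 0, 0], [0, 0, 0], [0, -0.005, -0.03], [0, -0.01, -0.045], [0, -0.02, -0.045], [0, -0.04, -0.03], [0, -0.05, 0], [0, -0.05, 0], [0, 0, 0]], turn=[[0, 0, 0], [0, 0, 0], [0, 0, 0], [0, 0, 0], [0, 0, 0], [0, 0, 0], [0, 0, 0], [0, 0, 0], [0, 0, 0], [0, 0, 0]], gripper=[0.45, 0.2, 0, 0, 0, 0, -0.5, -0.5, -0.5, -0.5])

```text
time: 14.35
tool_pos: [0.283, 0.2963, 0.221]
tool_rot: [-3.136, 0.002, 1.122]
contact_force: [0.6, -0.2, 0.2]
opening: 0.0685
```

```bash
python3 - <<'E'
from h import *
np.set_printoptions(precision=4,suppress=True)
s=robot.observe();print(s["tool_pos"],np.degrees(s["tool_rot"]),s["qpos"])
t=read_camera("top");cv2.imwrite("pics/t4.png",cv2.resize(t["img"][90:270,180:400],None,fx=3,fy=3)[:,:,::-1])
h=cv2.cvtColor(t["img"],cv2.COLOR_RGB2HSV);m=(cv2.inRange(h,(0,120,60),(8,255,255))|cv2.inRange(h,(172,120,60),(180,255,255)))
n,l,st,ce=cv2.connectedComponentsWithStats(m)
for i in range(1,n):
    if st[i,4]>15:
        cc=cv2.findContours((l==i).astype(np.uint8),0,1)[0][0];e=cv2.minEnclosingCircle(cc)
        if 180<e[0][0]<380 and 90<e[0][1]<270:X=atz(t,e[0],.115);d=X[:2]-[.607,.141];print(e,X,np.hypot(*d),np.degrees(np.arctan2(d[1],d[0])))
E
```

```text
[0.283  0.2963 0.221 ] [-179.6825    0.1353   64.3086] [ 0.6178  0.1372  1.8173  0.004   1.1918 -0.506 ]
((299.5, 109.0), 2.6926822662353516) [0.8382 0.1879 0.115 ] 0.23588569078887084 11.460251264874126
((280.0, 195.5), 9.013978004455566) [0.536  0.2533 0.115 ] 0.13285482999940854 122.29763262512952
((205.10000610351562, 231.5), 5.124545574188232) [0.4113 0.5107 0.115 ] 0.4183039266299028 117.89760436620416
```

View pics/t4.png

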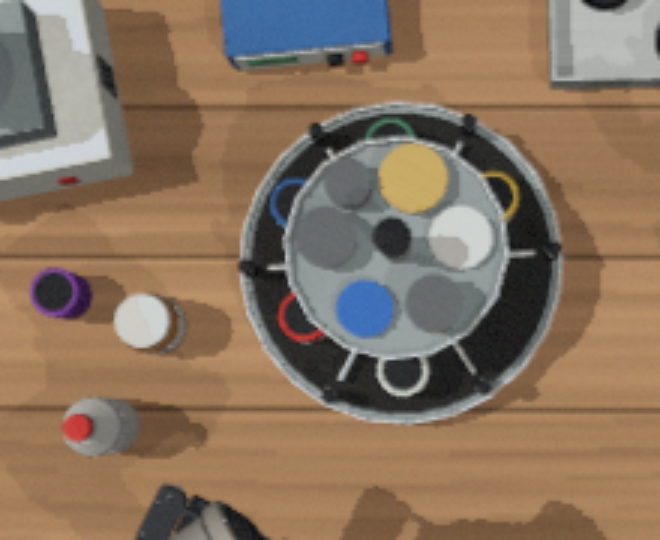

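The top crop shows the red cup at crop (302,315), with the white cup next to it ccw. Everything is still standing, and the bottle, jar and purple tin are untouched. Now to the pre-grasp pose.

```bash
python3 - <<'E'
from scan import *
c=np.array([.5365,.2525]);psi,th=-57.5,36;R=tilt(psi,th);Z=R.as_matrix()[:,2];h=Z[:2]/np.hypot(*Z[:2])
G=np.r_[c+.007*h,.101];print(G)
for X in(G,G-.06*Z,G-.13*Z,G-.2*Z):print(X,aik(X,R))
plan([(G-.13*Z,R,8)],nd=3)
E
```

```text
[0.54 0.25 0.1 ]
[0.54 0.25 0.1 ] [array([ 0.62,  0.67,  1.53, -0.72,  1.1 ,  0.44])]
[0.52 0.28 0.15] [array([ 0.67,  0.62,  1.47, -0.67,  1.22,  0.4 ])]
[0.5  0.31 0.21] [array([ 0.74,  0.58,  1.38, -0.63,  1.36,  0.36])]
[0.48 0.35 0.26] [array([ 0.81,  0.55,  1.25, -0.61,  1.52,  0.33])]
T [[0.013, 0.023, 0.002], [0.015, 0.022, 0.003], [0.017, 0.021, 0.005], [0.017, 0.019, 0.005], [0.02, 0.018, 0.007], [0.02, 0.015, 0.007], [0.022, 0.014, 0.009], [0.023, 0.011, 0.008]]
W [[-0.077, -0.021, 0.067], [-0.077, -0.022, 0.067], [-0.077, -0.021, 0.067], [-0.077, -0.022, 0.067], [-0.076, -0.021, 0.067], [-0.077, -0.022, 0.068], [-0.077, -0.021, 0.067], [-0.077, -0.022, 0.067]]
max step 0.027802877548915687 6.019330003005287 end [0.5  0.31 0.21] [144.     0.01  32.48]
```

carry_out(translation=[[0.013, 0.023, 0.002], [0.015, 0.022, 0.003], [0.017, 0.021, 0.005], [0.017, 0.019, 0.005], [0.02, 0.018, 0.007], [0.02, 0.015, 0.007], [0.022, 0.014, 0.009], [0.023, 0.011, 0.008], [0, 0, 0], [0, 0, 0]], turn=[[-0.077, -0.021, 0.067], [-0.077, -0.022, 0.067], [-0.077, -0.021, 0.067], [-0.077, -0.022, 0.067], [-0.076, -0.021, 0.067], [-0.077, -0.022, 0.068], [-0.077, -0.021, 0.067], [-0.077, -0.022, 0.067], [0, 0, 0], [0, 0, 0]], gripper=[-0.7, -0.7, -0.7, -0.7, -0.7, -0.7, -0.7, -0.7, -0.7, -0.7])

```text
time: 15.4
tool_pos: [0.5021, 0.3093, 0.2043]
tool_rot: [2.514, 0.004, 0.561]
contact_force: [-0.4, 0.3, 0.2]
opening: 0.0776
```

```bash
python3 - <<'E'
from scan import *
np.set_printoptions(precision=4,suppress=True)
s=robot.observe();print(s["tool_pos"],np.degrees(s["tool_rot"]),s["opening"])
p=read_camera("wrist");sd=read_camera("side")
for n in("red_cup_mid","red_cup"):print(n,[(x["pixel"],round(x["score"],2)) for x in nets.tip_of(p,n)][:2])
print("pred mid",proj(p,[.5365,.2525,.08]),"top",proj(p,[.5365,.2525,.115]))
for r in nets.regions_of(p,"red_cup")[:2]:print(round(r["score"],2),r["pixel"],cv2.boundingRect(r["region"].astype(np.uint8)))
cv2.imwrite("pics/w5.png",p["img"][:,:,::-1])
E
```

```text
[0.5021 0.3093 0.2043] [144.0244   0.2143  32.166 ] 0.07755328340388558
red_cup_mid [([319.1, 171.2], 0.64)]
red_cup [([313.3, 144.3], 0.84)]
pred mid [315.4116 170.1131] top [315.2135 198.6579]
0.87 [314.6, 172.1] (282, 126, 68, 94)
```

View pics/w5.png

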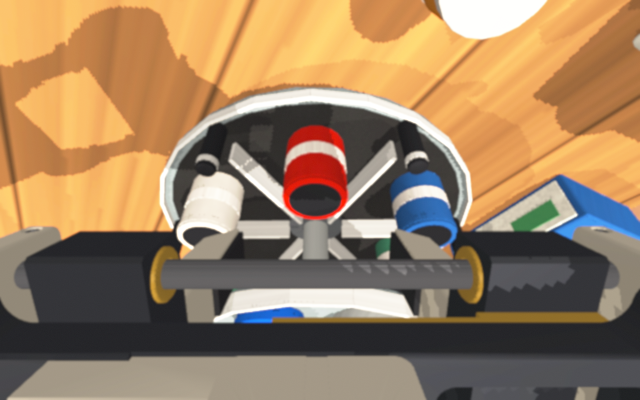

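The wrist picture shows the red cup (top rim centre 317,198) centred between the pads, agreeing with the prediction of (315,199). I'll advance along the tool axis and grip.

carry_out(translation=[[0, 0, 0.03], [0, 0, 0.035], [0, 0, 0.03], [0, 0, 0.02], [0, 0, 0.01], [0, 0, 0.005], [0, 0, 0], [0, 0, 0]], turn=[[0, 0, 0], [0, 0, 0], [0, 0, 0], [0, 0, 0], [0, 0, 0], [0, 0, 0], [0, 0, 0], [0, 0, 0]], gripper=[-0.7, -0.7, -0.7, -0.7, -0.7, -0.7, -0.7, -0.7])

```text
time: 16.45
tool_pos: [0.5425, 0.2463, 0.1014]
tool_rot: [2.513, -0.001, 0.563]
contact_force: [1.0, 0.0, 0.6]
opening: 0.0782
```

carry_out(translation=[[0, 0, 0], [0, 0, 0], [0, 0, 0], [0, 0, 0], [0, 0, 0], [0, 0, 0], [0, 0, 0]], turn=[[0, 0, 0], [0, 0, 0], [0, 0, 0], [0, 0, 0], [0, 0, 0], [0, 0, 0], [0, 0, 0]], gripper=[-0.45, -0.3, -0.28, -0.2, 0, 0.2, 0.3], squeeze=25)

```text
time: 17.15
tool_pos: [0.5421, 0.2456, 0.1007]
tool_rot: [2.513, 0.001, 0.562]
contact_force: [-2.9, 0.2, 4.9]
opening: 0.0576
```

```bash
python3 - <<'E'
from scan import *
np.set_printoptions(precision=4,suppress=True)
s=robot.observe();print(s["tool_pos"],np.degrees(s["tool_rot"]),s["opening"],s["contact_force"])
R=Ro.from_euler("xyz",s["tool_rot"]);Z=R.as_matrix()[:,2];p0=np.array(s["tool_pos"])
# transport candidates: retreat along -z .13 then up, yaw to -78 about vertical
A=[p0-.12*Z]
def pth(ps):
    return tilt(ps,36)
c=np.array([.592,-.291])
for nm,X,ps in(("a",A[0],-57.5),("b",[.33,.28,.25],-57.5),("c",[.27,.15,.25],-60),("d",[.3,0,.25],-65),("e",[.38,-.1,.25],-70),("f",[.57,-.16,.12],-78),("bH",[.5,.3,.42],-57.5),("cH",[.5,.1,.45],-65),("dH",[.53,-.1,.42],-78)):
    print(nm,X,[q for q in aik(np.array(X),pth(ps))])
E
```

```text
[0.5421 0.2456 0.1007] [143.9873   0.0455  32.21  ] 0.057562499664658144 [-2.8683  0.2107  4.8685]
a [0.5046 0.3053 0.1977] [array([ 0.7286,  0.582 ,  1.3888, -0.6383,  1.3407,  0.3662])]
b [0.33, 0.28, 0.25] [array([ 0.9327,  0.3212,  1.6654, -0.5872,  1.4357,  0.5311])]
c [0.27, 0.15, 0.25] [array([ 0.8411,  0.0743,  1.9886, -0.6096,  1.3484,  0.5387])]
d [0.3, 0, 0.25] [array([ 0.3764, -0.0894,  2.1504, -0.6996,  1.1462,  0.2597])]
e [0.38, -0.1, 0.25] [array([-0.0021,  0.0085,  2.0589, -0.7314,  0.9725,  0.0428])]
f [0.57, -0.16, 0.12] [array([-0.1011,  0.5471,  1.7151, -0.8331,  0.8577,  0.2462])]
bH [0.5, 0.3, 0.42] [array([ 0.7271,  0.4502,  1.0021, -0.6322,  1.7605,  0.0595])]
cH [0.5, 0.1, 0.45] [array([ 0.416 ,  0.2224,  1.2508, -0.6298,  1.6378, -0.0739])]
dH [0.53, -0.1, 0.42] [array([ 0.0133,  0.2226,  1.3291, -0.6179,  1.4715, -0.1705])]
```

The cup is gripped, with an opening of 57.6 mm. I'll pull it out along the tool axis and plan the transport.

carry_out(translation=[[0, 0, -0.005], [0, 0, -0.015], [0, 0, -0.02], [0, 0, -0.025], [0, 0, -0.025], [0, 0, -0.02], [0, 0, -0.01], [0, 0, 0]], turn=[[0, 0, 0], [0, 0, 0], [0, 0, 0], [0, 0, 0], [0, 0, 0], [0, 0, 0], [0, 0, 0], [0, 0, 0]], gripper=[0.3, 0.3, 0.3, 0.3, 0.3, 0.3, 0.3, 0.3])

```text
time: 17.95
tool_pos: [0.5046, 0.3066, 0.1987]
tool_rot: [2.514, -0.002, 0.564]
contact_force: [0.6, -0.3, -3.3]
opening: 0.0574
```

```bash
python3 - <<'E'
from scan import *
np.set_printoptions(precision=3,suppress=True)
s=robot.observe();print(s["tool_pos"],np.degrees(s["tool_rot"]),s["opening"],s["contact_force"])
W=[([.42,.29,.25],-57.5,4),([.35,.16,.25],-61,5),([.36,.01,.25],-67,5),([.45,-.10,.24],-73,5),([.5638,-.2146,.116],-78,7)]
R0=tilt(-57.8,36)
for X,ps,n in W:print(aik(np.array(X),tilt(ps,36)))
plan([(X,tilt(ps,36),n) for X,ps,n in W],nd=3,p0=[.5421-.12*.588*.533,.2456+.12*.588*.846,.1007+.12*.809],R0=R0)
p=read_camera("wrist");cv2.imwrite("pics/w6.png",p["img"][:,:,::-1])
print([(x["pixel"],round(x["score"],2)) for x in nets.tip_of(p,"red_cup_mid")][:1],[(x["pixel"],round(x["score"],2)) for x in nets.tip_of(p,"red_cup")][:1])
E
```

```text
[0.505 0.307 0.199] [144.04   -0.103  32.302] 0.05736176226306928 [ 0.605 -0.336 -3.26 ]
[array([ 0.812,  0.419,  1.513, -0.615,  1.417,  0.407])]
[array([ 0.71 ,  0.179,  1.862, -0.639,  1.307,  0.441])]
[array([ 0.339,  0.038,  2.028, -0.702,  1.141,  0.261])]
[array([ 0.006,  0.171,  1.905, -0.732,  1.002,  0.097])]
[array([-0.206,  0.545,  1.735, -0.864,  0.786,  0.192])]
T [[-0.02, 0.001, -0.015], [-0.02, 0.001, -0.016], [-0.02, 0.001, -0.015], [-0.02, 0.002, -0.015], [-0.026, 0.012, 0.008], [-0.025, 0.011, 0.009], [-0.026, 0.013, 0.009], [-0.025, 0.012, 0.009], [-0.025, 0.012, 0.009], [-0.013, 0.022, 0.016]]
W [[-0.0, 0.001, -0.001], [0.0, 0.001, -0.001], [0.0, 0.0, -0.001], [0.0, 0.001, -0.001], [-0.0, -0.007, 0.01], [-0.0, -0.007, 0.01], [-0.0, -0.007, 0.01], [-0.0, -0.008, 0.009], [-0.0, -0.007, 0.01], [0.0, -0.012, 0.017]]
T [[-0.012, 0.022, 0.016], [-0.011, 0.023, 0.016], [-0.011, 0.023, 0.017], [-0.011, 0.023, 0.016], [0.008, 0.021, 0.018], [0.009, 0.02, 0.017], [0.009, 0.021, 0.018], [0.009, 0.02, 0.017], [0.011, 0.02, 0.018], [0.011, 0.006, 0.026]]
W [[-0.0, -0.013, 0.017], [0.0, -0.012, 0.017], [0.0, -0.012, 0.017], [0.0, -0.012, 0.017], [-0.0, -0.012, 0.017], [-0.0, -0.013, 0.017], [-0.0, -0.012, 0.017], [-0.0, -0.013, 0.017], [-0.0, -0.012, 0.017], [-0.0, -0.007, 0.01]]
T [[0.011, 0.006, 0.026], [0.011, 0.006, 0.027], [0.011, 0.006, 0.026], [0.012, 0.006, 0.026], [0.012, 0.005, 0.025], [0.012, 0.006, 0.026]]
W [[-0.0, -0.008, 0.01], [-0.0, -0.007, 0.01], [-0.0, -0.007, 0.01], [-0.0, -0.008, 0.01], [-0.0, -0.007, 0.01], [-0.0, -0.007, 0.01]]
max step 0.030643106892089125 1.2261832278682412 end [ 0.564 -0.215  0.116] [144.    -0.    12.02]
[([318.5, 213.7], 0.92)] [([313.8, 165.5], 0.6)]
```

carry_out(translation=[[-0.02, 0.001, -0.015], [-0.02, 0.001, -0.016], [-0.02, 0.001, -0.015], [-0.02, 0.002, -0.015], [-0.026, 0.012, 0.008], [-0.025, 0.011, 0.009], [-0.026, 0.013, 0.009], [-0.025, 0.012, 0.009], [-0.025, 0.012, 0.009], [-0.013, 0.022, 0.016]], turn=[[0, 0.001, -0.001], [0, 0.001, -0.001], [0, 0, -0.001], [0, 0.001, -0.001], [0, -0.007, 0.01], [0, -0.007, 0.01], [0, -0.007, 0.01], [0, -0.008, 0.009], [0, -0.007, 0.01], [0, -0.012, 0.017]], gripper=[0.3, 0.3, 0.3, 0.3, 0.3, 0.3, 0.3, 0.3, 0.3, 0.3])

```text
time: 19.1
tool_pos: [0.3499, 0.1285, 0.2488]
tool_rot: [2.513, 0.003, 0.486]
contact_force: [0.2, -0.4, -2.5]
opening: 0.0575
```

carry_out(translation=[[-0.012, 0.022, 0.016], [-0.011, 0.023, 0.016], [-0.011, 0.023, 0.017], [-0.011, 0.023, 0.016], [0.008, 0.021, 0.018], [0.009, 0.02, 0.017], [0.009, 0.021, 0.018], [0.009, 0.02, 0.017], [0.011, 0.02, 0.018], [0.011, 0.006, 0.026]], turn=[[0, -0.013, 0.017], [0, -0.012, 0.017], [0, -0.012, 0.017], [0, -0.012, 0.017], [0, -0.012, 0.017], [0, -0.013, 0.017], [0, -0.012, 0.017], [0, -0.013, 0.017], [0, -0.012, 0.017], [0, -0.007, 0.01]], gripper=[0.3, 0.3, 0.3, 0.3, 0.3, 0.3, 0.3, 0.3, 0.3, 0.3])

```text
time: 20.1
tool_pos: [0.4681, -0.1179, 0.2224]
tool_rot: [2.512, -0.002, 0.282]
contact_force: [-0.3, 0.5, -2.8]
opening: 0.0575
```

carry_out(translation=[[0.011, 0.006, 0.026], [0.011, 0.006, 0.027], [0.011, 0.006, 0.026], [0.012, 0.006, 0.026], [0.012, 0.005, 0.025], [0.012, 0.006, 0.026], [0, 0, 0], [0, 0, 0]], turn=[[0, -0.008, 0.01], [0, -0.007, 0.01], [0, -0.007, 0.01], [0, -0.008, 0.01], [0, -0.007, 0.01], [0, -0.007, 0.01], [0, 0, 0], [0, 0, 0]], gripper=[0.3, 0.3, 0.3, 0.3, 0.3, 0.3, 0.3, 0.3])

```text
time: 20.9
tool_pos: [0.5626, -0.2154, 0.1147]
tool_rot: [2.514, 0.004, 0.209]
contact_force: [-0.1, -0.2, -3.4]
opening: 0.0573
```

```bash
python3 - <<'E'
from scan import *
np.set_printoptions(precision=4,suppress=True)
s=robot.observe();print(s["tool_pos"],np.degrees(s["tool_rot"]),s["opening"],s["contact_force"])
p=read_camera("wrist");sd=read_camera("side");t=read_camera("top")
for n,q in(("w",p),("s",sd),("t",t)):
  for k in("pen_seat","stop_pins","red_cup_mid"):print(n,k,[(np.round(x["pixel"],1),round(x["score"],2)) for x in nets.tip_of(q,k)][:2])
  print(n,"pred seat",proj(q,[.592,-.291,.03]))
a=np.radians(-70.3);u=np.array([np.cos(a),np.sin(a)]);l=np.array([-u[1],u[0]])
for sg in(1,-1):print("pins top pred wrist",proj(p,np.r_[np.array([.592,-.291])+.022*u+sg*.026*l,.075]),"side",proj(sd,np.r_[np.array([.592,-.291])+.022*u+sg*.026*l,.075]))
A=cv2.resize(sd["img"][200:390,150:330],None,fx=2.2,fy=2.2);B=p["img"][0:340,:400]
B=cv2.resize(p["img"],None,fx=.625,fy=.625);A=cv2.resize(A,(396,418))
cv2.imwrite("pics/w7.png",np.hstack([A,cv2.copyMakeBorder(B,0,418-B.shape[0],0,0,0)])[:,:,::-1])
E
```

```text
[ 0.5626 -0.2154  0.1147] [144.0519   0.2129  11.9465] 0.057344729059917644 [-0.0632 -0.2087 -3.3699]
w pen_seat []
w stop_pins []
w red_cup_mid [(array([317.8, 213.1]), 0.66)]
w pred seat [331.2471 212.4379]
s pen_seat [(array([232.2, 322.5]), 0.66)]
s stop_pins [(array([231.9, 329.3]), 0.66)]
s red_cup_mid [(array([408. , 149.5]), 0.77), (array([244.3, 279.2]), 0.69)]
s pred seat [231.6067 323.1859]
t pen_seat [(array([435.9, 183. ]), 0.58)]
t stop_pins [(array([313.7, 210.3]), 0.35)]
t red_cup_mid [(array([343.5, 155.3]), 0.74), (array([200.7, 189.2]), 0.66)]
t pred seat [433.1091 181.7982]
pins top pred wrist [365.4265 267.4283] side [235.2104 324.9165]
pins top pred wrist [305.4496 271.003 ] side [215.0994 317.7753]
```

View pics/w7.png

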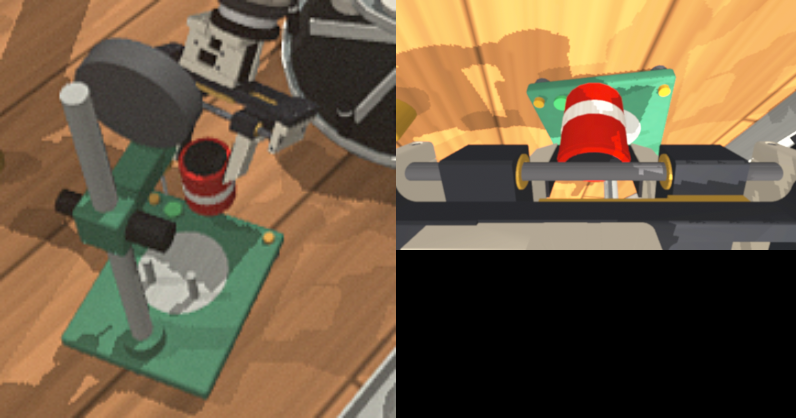

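The picture shows the cup held upright in front of the base, with both pins visible and clear. Before lowering, I'll refine the seat from the white disc and pin tops numerically.

```bash
python3 - <<'E'
from scan import *
np.set_printoptions(precision=4,suppress=True)
t=read_camera("top");sd=read_camera("side")
for n,p,(x0,y0,x1,y1) in(("t",t,(410,160,455,205)),("s",sd,(195,290,260,350))):
    im=p["img"];h=cv2.cvtColor(im,cv2.COLOR_RGB2HSV);m=np.zeros(im.shape[:2],np.uint8)
    k=cv2.inRange(h,(0,0,95),(180,70,255));m[y0:y1,x0:x1]=k[y0:y1,x0:x1]
    m=cv2.morphologyEx(m,cv2.MORPH_OPEN,np.ones((3,3)))
    nn,l,st,ce=cv2.connectedComponentsWithStats(m);i=1+st[1:,4].argmax();c=cv2.findContours((l==i).astype(np.uint8),0,1)[0][0][:,0]
    W=np.array([atz(p,q,.03)[:2] for q in c.astype(float)]);print(n,st[i],W.min(0),W.max(0))
    f=least_squares(lambda v:np.hypot(*(W-v[:2]).T)-v[2],[.592,-.291,.05],loss="soft_l1",f_scale=.001);print(f.x,np.sort(np.abs(f.fun))[::8]*1000)
    g=cv2.cvtColor(im,cv2.COLOR_RGB2GRAY);
A=cv2.resize(sd["img"][295:345,195:265],None,fx=7,fy=7,interpolation=cv2.INTER_CUBIC)
B=cv2.resize(t["img"][155:205,405:465],None,fx=5,fy=5,interpolation=cv2.INTER_CUBIC)
a=np.radians(-70.3);u=np.array([np.cos(a),np.sin(a)]);l=np.array([-u[1],u[0]])
for sg in(1,-1):
  for z,c in((.075,(0,0,255)),(.03,(255,0,0))):
    X=np.r_[np.array([.592,-.291])+.022*u+sg*.026*l,z]
    q=(proj(sd,X)+.5-[195,295])*7;cv2.circle(A,tuple(int(v) for v in q),3,c[::-1],1)
    q=(proj(t,X)+.5-[405,155])*5;cv2.circle(B,tuple(int(v) for v in q),3,c[::-1],1)
B=cv2.copyMakeBorder(B,0,max(0,A.shape[0]-B.shape[0]),0,0,0)
cv2.imwrite("pics/pins.png",np.hstack([A,B])[:,:,::-1])
E
```

```text
t [418 167  29  29 584] [ 0.5442 -0.3374] [ 0.6457 -0.2368]
[ 0.5952 -0.2867  0.0495] [ 0.0136  0.3224  0.7091  1.0064  1.1103  1.3485  1.5675  1.9886  5.4258
 10.3442 17.3616]
s [ 200  305   54   45 1495] [ 0.5193 -0.3705] [ 0.6427 -0.2381]
[ 0.5913 -0.2946  0.0536] [ 0.1153  0.4295  0.8696  1.1462  1.4664  2.0655  2.3828  2.9602  3.7476
  4.9995  6.0661  6.8896  7.87    8.8453  9.6387 10.585  11.7157 13.017
 14.6567 16.3643 18.3436 20.6206 22.9371]
```

View pics/pins.png

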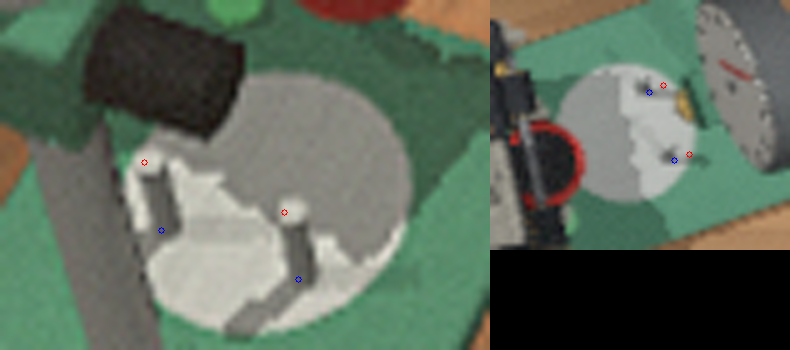

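Overlaid on the picture, the seat is shifted about 3 mm toward +y from my estimate. The disc fit agrees, so I'll take the seat as about (0.594, -0.288). I'll set the cup down 8 mm short of the pins.

```bash
python3 - <<'E'
from scan import *
np.set_printoptions(precision=4,suppress=True)
sd=read_camera("side");s=robot.observe();p=np.array(s["tool_pos"]);print(p)
print("cup mid pred",proj(sd,[p[0]-.0018,p[1]+.0086,p[2]-.0557+.035]),[x["pixel"] for x in nets.tip_of(sd,"red_cup_mid")][:2])
R=Ro.from_euler("xyz",s["tool_rot"])
plan([([.5931,-.2889,.096],R,7),([.5931,-.2889,.0870],R,3)],nd=4)
print(aik(np.array([.5931,-.2889,.0867]),R))
E
```

```text
[ 0.5637 -0.2148  0.1162]
cup mid pred [245.8095 278.5157] [[244.7, 279.6], [410.9, 146.2]]
T [[0.0019, 0.0074, 0.0089], [0.0019, 0.0074, 0.009], [0.0019, 0.0074, 0.0089], [0.0019, 0.0074, 0.0089], [0.0019, 0.0073, 0.0089], [0.0019, 0.0074, 0.009], [0.0019, 0.0074, 0.0089], [0.0, -0.0018, 0.0024], [0.0, -0.0017, 0.0025], [0.0, -0.0018, 0.0024]]
W [[-0.0, 0.0, 0.0], [-0.0, 0.0, 0.0], [-0.0, 0.0, 0.0], [-0.0, 0.0, 0.0], [-0.0, 0.0001, 0.0], [-0.0, -0.0, 0.0], [-0.0, -0.0, 0.0], [-0.0, -0.0, 0.0], [-0.0, -0.0, 0.0], [-0.0, -0.0, 0.0]]
max step 0.011805507189443407 0.005729577951308232 end [ 0.5931 -0.2889  0.087 ] [143.98   0.04  12.03]
[array([-0.3245,  0.6424,  1.6443, -0.8854,  0.7129,  0.1146])]
```

carry_out(translation=[[0.0019, 0.0074, 0.0089], [0.0019, 0.0074, 0.009], [0.0019, 0.0074, 0.0089], [0.0019, 0.0074, 0.0089], [0.0019, 0.0073, 0.0089], [0.0019, 0.0074, 0.009], [0.0019, 0.0074, 0.0089], [0, 0, 0], [0, 0, 0]], turn=[[0, 0, 0], [0, 0, 0], [0, 0, 0], [0, 0, 0], [0, 0, 0], [0, 0, 0], [0, 0, 0], [0, 0, 0], [0, 0, 0]], gripper=[0.3, 0.3, 0.3, 0.3, 0.3, 0.3, 0.3, 0.3, 0.3])

```text
time: 22.6
tool_pos: [0.5929, -0.2891, 0.0957]
tool_rot: [2.513, 0.001, 0.209]
contact_force: [-0.9, -0.3, -3.1]
opening: 0.0575
```

carry_out(translation=[[0, -0.0018, 0.0024], [0, -0.0018, 0.0024], [0, -0.0018, 0.0024], [0, 0, 0], [0, 0, 0]], turn=[[0, 0, 0], [0, 0, 0], [0, 0, 0], [0, 0, 0], [0, 0, 0]], gripper=[0.3, 0.3, 0.3, 0.3, 0.3])

```text
time: 23.1
tool_pos: [0.5931, -0.2886, 0.0869]
tool_rot: [2.513, 0.001, 0.21]
contact_force: [-0.4, -0.1, -1.7]
opening: 0.0574
```

carry_out(translation=[[0, -0.0004, 0.0006], [0, 0, 0], [0, 0, 0]], turn=[[0, 0, 0], [0, 0, 0], [0, 0, 0]], gripper=[0.3, 0.3, 0.3])

```text
time: 23.4
tool_pos: [0.5931, -0.2888, 0.0863]
tool_rot: [2.513, 0.001, 0.21]
contact_force: [-0.4, 0.0, -2.2]
opening: 0.0579
```

carry_out(translation=[[0, -0.0006, 0.0008], [0, 0, 0], [0, 0, 0]], turn=[[0, 0, 0], [0, 0, 0], [0, 0, 0]], gripper=[0.3, 0.3, 0.3])

```text
time: 23.7
tool_pos: [0.5933, -0.2889, 0.0857]
tool_rot: [2.512, 0.0, 0.21]
contact_force: [-1.4, 1.0, 0.4]
opening: 0.0574
```

The base now carries the weight. I'll release, and back out along the tool axis.

carry_out(translation=[[0, 0, 0], [0, 0, 0], [0, 0, 0], [0, 0, 0], [0, 0, -0.01], [0, 0, -0.03], [0, 0, -0.03], [0, 0, -0.02], [0, 0, 0]], turn=[[0, 0, 0], [0, 0, 0], [0, 0, 0], [0, 0, 0], [0, 0, 0], [0, 0, 0], [0, 0, 0], [0, 0, 0], [0, 0, 0]], gripper=[-0.3, -0.4, -0.5, -0.5, -0.5, -0.5, -0.5, -0.5, -0.5], squeeze=5)

```text
time: 24.6
tool_pos: [0.5835, -0.2357, 0.1614]
tool_rot: [2.511, -0.004, 0.212]
contact_force: [0.3, -0.8, 0.4]
opening: 0.0685
```

```bash
cat > chk.py <<'E'
from scan import *
np.set_printoptions(precision=4,suppress=True)
def cup(verbose=1):
    t=read_camera("top");sd=read_camera("side");out=[]
    for n,p,(x0,y0,x1,y1) in(("t",t,(405,150,470,215)),("s",sd,(190,240,270,350))):
        h=cv2.cvtColor(p["img"],cv2.COLOR_RGB2HSV);m=cv2.inRange(h,(0,120,50),(8,255,255))|cv2.inRange(h,(172,120,50),(180,255,255))
        k=np.zeros_like(m);k[y0:y1,x0:x1]=m[y0:y1,x0:x1];nn,l,st,ce=cv2.connectedComponentsWithStats(k,connectivity=8)
        b=[st[i].tolist() for i in range(1,nn) if st[i,4]>12];print(n,b)
        if n=="t":
            i=1+st[1:,4].argmax();c=cv2.findContours((l==i).astype(np.uint8),0,1)[0][0][:,0].astype(float)
            e=cv2.minEnclosingCircle(c.astype(np.float32));print("encl",e,atz(p,e[0],.1))
    print("nets",[x["pixel"] for x in nets.tip_of(sd,"red_cup_mid")][:2],[x["pixel"] for x in nets.tip_of(t,"red_cup_mid")][:3])
    for nm,c in(("seat",[.594,-.288]),):print(nm,"side mid",proj(sd,[*c,.065]),"top z.1",proj(t,[*c,.1]),"mid t",proj(t,[*c,.065]))
    return t,sd
E
python3 - <<'E'
from chk import *
cup()
s=robot.observe();print(s["tool_pos"],s["contact_force"])
R=Ro.from_euler("xyz",s["tool_rot"])
a=np.radians(-70.3);u=np.array([np.cos(a),np.sin(a)]);S=np.array([.594,-.288])
pre=S-u*(.0367+.035)
plan([([*pre,.11],R,4),([*pre,.065],R,3)],nd=3)
print("per 10mm along u:",R.inv().apply([.01*u[0],.01*u[1],0]),"final",S-u*.0367)
E
```

```text
t [[425, 172, 18, 17, 108]]
encl ((433.65625, 180.0), 8.884393692016602) [ 0.5918 -0.2776  0.1   ]
s [[219, 296, 25, 28, 278], [239, 319, 7, 11, 31], [222, 324, 14, 8, 49]]
nets [[231.6, 313.6], [409.3, 149.8]] [[430.7, 179.5], [199.7, 188.5], [278.6, 158.8]]
seat side mid [231.5098 315.2951] top z.1 [436.6825 179.3669] mid t [434.428 180.326]
[ 0.5816 -0.2373  0.157 ] [ 0.4277 -0.2165 -0.0437]
T [[-0.002, -0.011, 0.007], [-0.002, -0.01, 0.006], [-0.002, -0.011, 0.007], [-0.002, -0.011, 0.007], [0.0, -0.009, 0.012], [0.0, -0.009, 0.012], [0.0, -0.008, 0.012]]
W [[-0.0, 0.0, 0.0], [0.0, 0.0, 0.0], [0.0, 0.0, 0.0], [0.0, 0.0, 0.0], [0.0, 0.0, 0.0], [0.0, 0.0, 0.0], [0.0, 0.0, 0.0]]
max step 0.015 0.0 end [ 0.5697 -0.2206  0.0655] [144.02   0.13  12.01]
per 10mm along u: [0.0013 0.008  0.0058] final [ 0.5816 -0.2534]
```

carry_out(translation=[[-0.002, -0.011, 0.007], [-0.002, -0.01, 0.006], [-0.002, -0.011, 0.007], [-0.002, -0.011, 0.007], [0, 0, 0], [0, 0, 0], [0, -0.009, 0.012], [0, -0.009, 0.012], [0, -0.008, 0.012], [0, 0, 0]], turn=[[0, 0, 0], [0, 0, 0], [0, 0, 0], [0, 0, 0], [0, 0, 0], [0, 0, 0], [0, 0, 0], [0, 0, 0], [0, 0, 0], [0, 0, 0]], gripper=[1, 1, 1, 1, 1, 1, 1, 1, 1, 1])

```text
time: 25.8
tool_pos: [0.5696, -0.2207, 0.0652]
tool_rot: [2.514, 0.003, 0.209]
contact_force: [-0.6, 0.2, -0.6]
opening: 0.0003
```

carry_out(translation=[[0.0005, 0.004, 0.0029], [0.0006, 0.004, 0.0029], [0.0005, 0.004, 0.0029], [0.0005, 0.004, 0.0029], [0, 0, 0]], turn=[[0, 0, 0], [0, 0, 0], [0, 0, 0], [0, 0, 0], [0, 0, 0]], gripper=[1, 1, 1, 1, 1])

```text
time: 26.3
tool_pos: [0.5768, -0.2401, 0.0671]
tool_rot: [2.512, -0.0, 0.209]
contact_force: [-0.6, 0.2, 0.2]
opening: 0.0004
```

```bash
python3 - <<'E'
from chk import *
cup();s=robot.observe();print(s["tool_pos"],s["contact_force"],s["opening"])
E
```

```text
t [[426, 172, 17, 17, 110]]
encl ((434.0, 180.0), 8.602425575256348) [ 0.5918 -0.2787  0.1   ]
s [[219, 296, 25, 28, 287], [239, 319, 7, 11, 29], [222, 324, 14, 8, 49]]
nets [[409.4, 149.3], [361.7, 142.8]] [[198.8, 189.6], [429.1, 182.4]]
seat side mid [231.5098 315.2951] top z.1 [436.6825 179.3669] mid t [434.428 180.326]
[ 0.5764 -0.2391  0.0666] [-0.2733 -0.3551 -0.8915] 0.0006275635997255269
```

carry_out(translation=[[0.0001, 0.0012, 0.0009], [0.0001, 0.0012, 0.0009], [0.0001, 0.0012, 0.0009], [0.0001, 0.0012, 0.0009], [0.0001, 0.0008, 0.0006], [0.0001, 0.0008, 0.0006], [0.0001, 0.0008, 0.0006], [0, 0, 0]], turn=[[0, 0, 0], [0, 0, 0], [0, 0, 0], [0, 0, 0], [0, 0, 0], [0, 0, 0], [0, 0, 0], [0, 0, 0]], gripper=[1, 1, 1, 1, 1, 1, 1, 1])

```text
time: 27.3
tool_pos: [0.579, -0.248, 0.0664]
tool_rot: [2.513, 0.001, 0.21]
contact_force: [-0.0, -0.2, -0.2]
opening: 0.0008
```

```bash
python3 - <<'E'
from chk import *
cup();s=robot.observe();print(s["tool_pos"],s["contact_force"],s["opening"])
E
```

```text
t [[426, 172, 17, 17, 105]]
encl ((434.0340881347656, 179.99432373046875), 8.578027725219727) [ 0.5918 -0.2789  0.1   ]
s [[219, 296, 25, 28, 282], [239, 319, 7, 11, 31], [222, 324, 14, 8, 49]]
nets [[410.4, 148.8], [232.8, 314.0]] [[431.3, 182.4]]
seat side mid [231.5098 315.2951] top z.1 [436.6825 179.3669] mid t [434.428 180.326]
[ 0.579  -0.2479  0.0664] [-0.0693 -0.9958  0.02  ] 0.00036830155011200626
```

carry_out(translation=[[0.0001, 0.0008, 0.0006], [0.0001, 0.0008, 0.0006], [0.0001, 0.0008, 0.0006], [0.0001, 0.0008, 0.0006], [0, 0, 0]], turn=[[0, 0, 0], [0, 0, 0], [0, 0, 0], [0, 0, 0], [0, 0, 0]], gripper=[1, 1, 1, 1, 1])

```text
time: 28.0
tool_pos: [0.5803, -0.2518, 0.0664]
tool_rot: [2.513, 0.001, 0.21]
contact_force: [-0.6, 2.2, -0.1]
opening: 0.0004
```

carry_out(translation=[[0.0001, 0.0008, 0.0006], [0.0001, 0.0008, 0.0006], [0.0001, 0.0008, 0.0006], [0, 0, 0]], turn=[[0, 0, 0], [0, 0, 0], [0, 0, 0], [0, 0, 0]], gripper=[1, 1, 1, 1])

```text
time: 28.4
tool_pos: [0.5811, -0.2536, 0.0662]
tool_rot: [2.514, 0.0, 0.21]
contact_force: [-2.7, 9.0, 3.4]
opening: 0.0007
```

```bash
python3 - <<'E'
from chk import *
cup();s=robot.observe();print(s["tool_pos"],s["contact_force"],s["opening"])
E
```

```text
t [[427, 172, 18, 16, 101]]
encl ((435.1756896972656, 179.6621551513672), 8.849218368530273) [ 0.593  -0.2828  0.1   ]
s [[218, 298, 25, 28, 287], [240, 320, 5, 11, 24], [221, 326, 15, 8, 52]]
nets [[409.7, 147.3], [231.5, 313.0]] [[431.8, 180.2], [201.1, 189.7], [365.8, 176.1]]
seat side mid [231.5098 315.2951] top z.1 [436.6825 179.3669] mid t [434.428 180.326]
[ 0.5811 -0.2535  0.0662] [-3.0853  7.7637  2.7388] 0.0007652837374843296
```

The reaction is 8–9 N directed along the pen axis (-68°), so both pins are loaded about equally. I'll back off gently and withdraw.

carry_out(translation=[[-0.0003, -0.002, -0.0015], [-0.0006, -0.004, -0.003], [-0.0013, -0.008, -0.006], [0, 0, -0.02], [0, 0, -0.03], [0, 0, -0.03], [0, 0, -0.03], [0, 0, 0], [0, 0, 0]], turn=[[0, 0, 0], [0, 0, 0], [0, 0, 0], [0, 0, 0], [0, 0, 0], [0, 0, 0], [0, 0, 0], [0, 0, 0], [0, 0, 0]], gripper=[1, 1, 1, 1, 1, 1, 1, 1, 1])

```text
time: 29.5
tool_pos: [0.562, -0.1742, 0.1558]
tool_rot: [2.512, -0.0, 0.211]
contact_force: [-0.2, 0.4, -0.4]
opening: 0.0005
```

```bash
python3 - <<'E'
from chk import *
t,sd=cup();s=robot.observe();print(s["tool_pos"],s["contact_force"],s["time"])
a=np.radians(-70.3);u=np.array([np.cos(a),np.sin(a)]);l=np.array([-u[1],u[0]])
A=cv2.resize(sd["img"][205:345,185:300],None,fx=3.4,fy=3.4,interpolation=cv2.INTER_CUBIC);B=cv2.resize(t["img"][100:240,240:480],None,fx=1.66,fy=1.66)
B=cv2.copyMakeBorder(B,0,A.shape[0]-B.shape[0],0,0,0);cv2.imwrite("pics/end.png",np.hstack([A,B])[:,:,::-1])
E
```

```text
t [[427, 172, 18, 16, 98]]
encl ((435.3448181152344, 179.62069702148438), 8.677509307861328) [ 0.5931 -0.2834  0.1   ]
s [[218, 297, 25, 29, 294], [239, 320, 6, 11, 25], [221, 326, 15, 8, 52]]
nets [[411.1, 148.7], [230.3, 315.7]] [[199.4, 192.1], [431.6, 178.5], [234.3, 195.9]]
seat side mid [231.5098 315.2951] top z.1 [436.6825 179.3669] mid t [434.428 180.326]
[ 0.5613 -0.1751  0.1543] [-0.2932  0.2519  0.5337] 29.7
```

View pics/end.png

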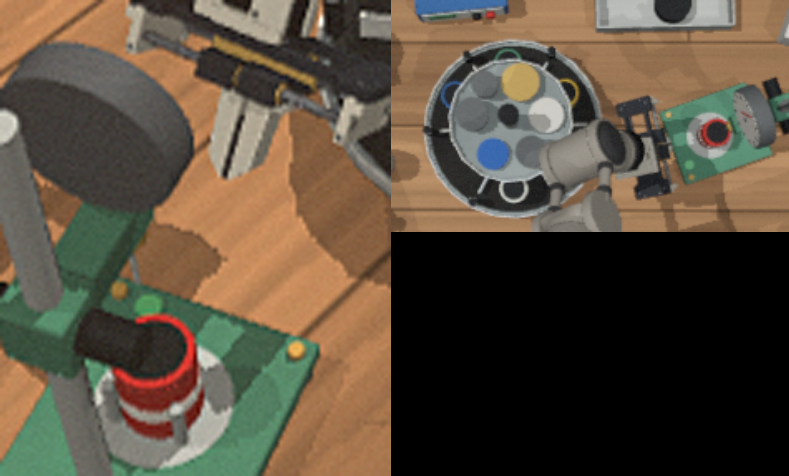

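```bash
python3 -c "
from cell import robot
print(robot.hand_in())"
```

```text
the job is handed in; nothing more can be done
None
```

The red cup is on the penetrometer's base, upright against the stop pins, and I handed the job in at about 30 s of the 72 s allowed. No verdict is reported.

**What I did:**
- I turned the carousel by a peg until the red cup stood on the robot's side, at about 196°.
- A tilted grasp there was outside the joint limits, so I turned the carousel back to about 122°, which is still on the robot's side.
- I drew the cup out from under the upper tier, set it down about 8–10 mm short of the seat and released it. I then pushed it back with the closed fingers until it met the pins.

**Last checks:**
- **Push:** the push stopped at about 9 N, with the reaction straight along the penetrometer's axis. That means both pins were loaded about equally.
- **Final picture:** the cup is upright in front of both pins, the gripper is clear, and the other cups I could see are still in the carousel. Contact force was near zero.
- **Head and needle:** I aimed to stay clear of both throughout. The wrist force showed no unexpected contact.

**Where measurements disagreed:**
- **Seat position:** my estimates differed by 3–5 mm. I settled on about (0.594, -0.288) m.
- **Cup position:** the last top-view estimate, (0.593, -0.283) m, is about 5 mm from that seat. The same method read about 2.5 mm off in that direction when I set the cup down. The side view's estimate of the cup was within about 1.5 pixels (a few mm) of the predicted place.
- **3 mm tolerance:** I rely on the contact with both pins here, not on the cameras.

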